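# Clamp driver modules in a tilt-test fixture with its cam knob and tilt them

### The arm

A 7-joint arm with a two-finger parallel gripper is mounted at the origin on the work surface. World frame = base frame: x ahead of the robot, y to its left, z up, the work surface at z = 0. Lengths are in m, angles in rad, forces in N, time in s.
With the tool pointing down it reaches from about 0.35 to 0.9 m from the base axis. Payload 19.9 kg.
Tool frame: the origin (TCP) lies between the finger pads; the fingertips stand 14 mm ahead of it and the grasp point (between the pads) lies 5 mm behind it; x points along the fingers, y is the direction in which the jaws open and shut, and the axes are right-handed (so a half turn about x gives the same grasp; the last joint's range is limited). The gripper opens to 94 mm and grips with 3 to 60 N. Pads are 16 mm wide; open, the fingers measure 119 mm over their backs; the gripper's body (75 mm by 177 mm) begins 78 mm behind the grasp point.
Start: joints at [-1.302, 0.417, -0.01, 1.614, 0.005, 1.111, -0.053], TCP at [0.191, 0.595, 0.219] pointing down, gripper open.
Joint ranges: [-2.81, 2.81], [-0.39, 2.02], [-1.27, 1.25], [0.06, 2.57], [-1.19, 4.33], [0.19, 2], [-2.82, 2.82]. Speed limits (rad/s): [1.89, 1.89, 2.39, 2.39, 3.01, 3.01, 3.01].

### API

Orientations are given as a unit quaternion [x, y, z, w].
In Python, from rig import * gives the robot as it stands.
- The arm moves only by the tool move_arm, never from a script. Its argument "increments" is a list of rows, each a list of 7 numbers: the shift along the tool's x, y, z in mm, then the turn, a rotation vector about the tool's x, y, z in rad, then the finger opening in mm, from 0 to 94. A call has exactly 10 rows; each row is the pose to reach, as a shift and turn from the pose commanded when the call began, along the tool's axes at that moment; what a row does not reach only later rows make up. A row lasts 1/12 s, in which the tool goes at most 41.7 mm and 7.16 degrees, less where a joint would pass 70% of its speed; a pose out of reach is approached as far as the arm can. A call with a gripper value outside its range is refused whole. The fingers move at their own pace and stop on an object; the grip force is fixed at half the most. Time passes only in rows, so rows that repeat a pose let the fingers close, or fill a call up. It gives the time, the measured TCP pose, the force and the opening at its end, in the units of the state.
- read_state(): the state, without advancing time (a new reading comes with each control period).
- read_camera(name): name is "side" or "top"; returns the picture (384x512x3 uint8, red, green, blue); there is no depth.
- get_calibration(name): a dict with "fx", "fy", "cx", "cy" (pixels), "k1" (the pictures are not rectified: a ray, as slopes to the right and down, at radius r is drawn at 1 + k1 r^2 times it, then the intrinsics apply), "R" (3x3) and "t" (3): a world point X has camera coordinates R X + t. Camera axes: x right, y down, z forward; pixel columns grow to the right and rows downward; lengths in m; the calibration is good to about 2 mm. A picture is of the moment at which its call begins. get_calibration takes no time and is no camera call.
- sign_off(): hands the job in, once; it reports no verdict.
The state is a dict: "clock": time; "q": joint angles; "qd": joint speeds; "joint_torque": joint torques, N m; "eef_pos": TCP position; "eef_rot": TCP orientation; "ft_force": force on the tool from outside, world axes, zero at the start; "ft_torque": the same for the moment, N m; "gripper_width": opening from 0.0 (shut) to 1.0 (fully open).
Only numpy, scipy, OpenCV 4.12 (cv2) and the standard library are available. Lean on these libraries where they do the work, as an engineer would, in place of code of your own. Each camera call takes 0.05 s, during which the arm holds its last target.

### The job

Take every red-topped reject (one or two) out of the tilt-test cradle and put it in the blue bin, then set every yellow-topped module upright into the cradle, one per pocket, down on the floor. Only then turn the black cam knob clockwise until the orange sprung pin drops into the cam's notch, lift the red handle to tip the cradle to 40 degrees, hold it there for five seconds, and lower it back fully level, with the modules still clamped. Leave the bottle, the tape roll and the screwdriver where they are.

Things in the scene. Friction and masses are not known exactly. Their poses are not given: they have to be found in the camera images.
- mod1_c (a point): Motor-driver module, a block 66 mm long (its y axis), 42 mm deep (its x axis) and 54 mm tall (z), 0.11 to 0.22 kg, black base, finned metal middle, yellow top plate. The point is its centre, 27 mm above its underside; stands on the bench at the right at first; two or three such modules are present. Take it by the upper half across its 42 mm depth: in a pocket only what stands above the 12 mm walls is free.
- mod2_c (a point): Motor-driver module, a block 66 mm long (its y axis), 42 mm deep (its x axis) and 54 mm tall (z), 0.11 to 0.22 kg, black base, finned metal middle, yellow top plate. The point is its centre, 27 mm above its underside; stands on the bench at the right at first; two or three such modules are present. Take it by the upper half across its 42 mm depth: in a pocket only what stands above the 12 mm walls is free.
- mod3_c (a point): Motor-driver module, a block 66 mm long (its y axis), 42 mm deep (its x axis) and 54 mm tall (z), 0.11 to 0.22 kg, black base, finned metal middle, yellow top plate. The point is its centre, 27 mm above its underside; stands on the bench at the right at first; two or three such modules are present. Take it by the upper half across its 42 mm depth: in a pocket only what stands above the 12 mm walls is free.
- rej1_c (a point): Motor-driver module, a block 66 mm long (its y axis), 42 mm deep (its x axis) and 54 mm tall (z), 0.11 to 0.22 kg, black base, finned metal middle, red top plate. The point is its centre, 27 mm above its underside; a reject; one or two of rej1 to rej3 are present, seated in a cradle pocket at first, its long side across the fixture. Take it by the upper half across its 42 mm depth: in a pocket only what stands above the 12 mm walls is free.
- rej2_c (a point): Motor-driver module, a block 66 mm long (its y axis), 42 mm deep (its x axis) and 54 mm tall (z), 0.11 to 0.22 kg, black base, finned metal middle, red top plate. The point is its centre, 27 mm above its underside; a reject; one or two of rej1 to rej3 are present, seated in a cradle pocket at first, its long side across the fixture. Take it by the upper half across its 42 mm depth: in a pocket only what stands above the 12 mm walls is free.
- rej3_c (a point): Motor-driver module, a block 66 mm long (its y axis), 42 mm deep (its x axis) and 54 mm tall (z), 0.11 to 0.22 kg, black base, finned metal middle, red top plate. The point is its centre, 27 mm above its underside; a reject; one or two of rej1 to rej3 are present, seated in a cradle pocket at first, its long side across the fixture. Take it by the upper half across its 42 mm depth: in a pocket only what stands above the 12 mm walls is free.
- cradle_mid (a point): Middle of the cradle's floor, about 56 mm above the bench when level; turns with the cradle. Its axes: x points away from the red handle to the tilt axis, y along the row of three pockets, z out of the floor. Clear walls and brass jaw stand 12 mm above the floor.
- pocket1 (a point): Centre of a pocket's floor with the jaw open (cradle y = -76 mm, x = 1 mm); same axes as the cradle. The pocket is 73 mm along y and 51 mm along x with the jaw open (46 mm shut); a module sits with its 66 mm side along y, either way round.
- pocket2 (a point): Centre of a pocket's floor with the jaw open (cradle y = 0 mm, x = 1 mm); same axes as the cradle. The pocket is 73 mm along y and 51 mm along x with the jaw open (46 mm shut); a module sits with its 66 mm side along y, either way round.
- pocket3 (a point): Centre of a pocket's floor with the jaw open (cradle y = 76 mm, x = 1 mm); same axes as the cradle. The pocket is 73 mm along y and 51 mm along x with the jaw open (46 mm shut); a module sits with its 66 mm side along y, either way round.
- tilt_axis (a point): Middle of the cradle's tilt axis, which runs along the cradle's y; it lies 140 mm from cradle_mid in x and 6 mm below it.
- cradle (a joint): Tilt of the cradle, rad: 0 level on its rest, positive as the red handle on the robot's side is lifted; 40 degrees is 0.698 (the long red mark on the quadrant at the left), stop at 1.05. The hinge is stiff (about 1.3 N m of friction): the cradle stays where it is left; lifting the handle takes about 10 N and lowering it a light push.
- handle (a point): Centre of the red round handle bar, 14 mm thick and 150 mm long along the cradle's y, free over its middle 130 mm; 55 mm of room to the pocket wall, about 75 mm above the bench when level. It lies 85 mm from cradle_mid in -x and 19 mm up, 225.4 mm from the tilt axis.
- cam_knob (a joint): Angle of the cam knob, rad, growing clockwise seen from above; starts between 0 and 0.6, the pin's notch is at 1.9, hard stop at 2.25. Light friction (0.04 N m); the pin pulls the knob into the notch over the last 0.15 rad or so. It also slides the brass jaw up to 5 mm towards the modules, without pressing on a seated one; turning back opens it.
- knob_grip (a point): Centre of the black bar grip of the cam knob, on its axis, which lies at cradle x = +95 mm, y = 0. The bar is 70 mm long (this point's x axis, turning with the knob; along the cradle's x at knob 0), 14 mm thick, 26 mm tall, with 10 mm free between it and the cam below; this point is 39 mm above the cradle floor.
- cam_pin (a joint): Travel of the orange sprung pin, m: about 0 while its roller rides on the round of the steel cam, about 0.006 once dropped into the notch. The pin lies on the cradle floor at the right of the knob (-y) and points at it; about 4 N of spring.
- bin: Blue open bin, fixed, 170 mm (x) by 200 mm (y), 55 mm high, walls and floor 5 mm thick; origin at the centre of its underside on the bench.
- flask: White bottle, 56 mm across, 130 mm tall, bystander; origin at its foot.
- tape: Roll of yellow tape lying flat, 90 mm across, 22 mm high, bystander; origin at the centre of its underside.
- driver: Screwdriver with a green handle, 180 mm long, lying beyond the blue bin, bystander; origin below its middle.

How it is judged:
On the way, in this order (a step that is already met when the one before it is completed fails the run):
1. every red-topped reject lies in the blue bin and every yellow-topped module sits upright on a pocket floor, with the cradle level (x of rej1_c in the frame of bin between -0.08 and 0.08 m and y of rej1_c in the frame of bin between -0.095 and 0.095 m and z of each of rej1_c, rej2_c, rej3_c in the frame of bin below 0.052 m and x of rej2_c in the frame of bin between -0.08 and 0.08 m and y of rej2_c in the frame of bin between -0.095 and 0.095 m and x of rej3_c in the frame of bin between -0.08 and 0.08 m and y of rej3_c in the frame of bin between -0.095 and 0.095 m and x of mod1_c in the frame of cradle_mid between -0.01 and 0.012 m and y of mod1_c in the frame of cradle_mid between -0.085 and 0.085 m and z of mod1_c in the frame of cradle_mid between 0.022 and 0.031 m and angle between the z axis of each of mod1_c, mod2_c, mod3_c and the z axis of cradle_mid, either way round below 0.12 rad and x of mod2_c in the frame of cradle_mid between -0.01 and 0.012 m and y of mod2_c in the frame of cradle_mid between -0.085 and 0.085 m and z of mod2_c in the frame of cradle_mid between 0.022 and 0.031 m and x of mod3_c in the frame of cradle_mid between -0.01 and 0.012 m and y of mod3_c in the frame of cradle_mid between -0.085 and 0.085 m and z of mod3_c in the frame of cradle_mid between 0.022 and 0.031 m and value of joint cradle below 0.06 rad), for 0.2 s.
2. the knob is turned until the orange pin has dropped into the notch (pin at least 4 mm in), modules in their pockets (x of mod1_c in the frame of cradle_mid between -0.01 and 0.012 m and y of mod1_c in the frame of cradle_mid between -0.085 and 0.085 m and z of mod1_c in the frame of cradle_mid between 0.022 and 0.031 m and angle between the z axis of each of mod1_c, mod2_c, mod3_c and the z axis of cradle_mid, either way round below 0.12 rad and x of mod2_c in the frame of cradle_mid between -0.01 and 0.012 m and y of mod2_c in the frame of cradle_mid between -0.085 and 0.085 m and z of mod2_c in the frame of cradle_mid between 0.022 and 0.031 m and x of mod3_c in the frame of cradle_mid between -0.01 and 0.012 m and y of mod3_c in the frame of cradle_mid between -0.085 and 0.085 m and z of mod3_c in the frame of cradle_mid between 0.022 and 0.031 m and value of joint cam_pin above 0.004 m and value of joint cam_knob between 1.75 and 2.05 rad), for 0.3 s.
3. the cradle stands tipped between 35 and 45 degrees for four seconds, cam still in its notch, modules in their pockets (all of step 2 and value of joint cradle between 0.611 and 0.785 rad), for 4 s.
4. the cradle is back level, within 2 degrees (value of joint cradle below 0.035 rad), for 0.2 s.
At the end, for the whole second after the job is handed in: Cradle level within 2 degrees, orange pin at least 4 mm into the notch (knob 1.75 to 2.05 rad), every yellow-topped module upright on a pocket floor (centre within about 4 mm of its seated height), every reject in the blue bin below the rim, all at rest (all of step 2 and x of rej1_c in the frame of bin between -0.08 and 0.08 m and y of rej1_c in the frame of bin between -0.095 and 0.095 m and z of each of rej1_c, rej2_c, rej3_c in the frame of bin below 0.052 m and x of rej2_c in the frame of bin between -0.08 and 0.08 m and y of rej2_c in the frame of bin between -0.095 and 0.095 m and x of rej3_c in the frame of bin between -0.08 and 0.08 m and y of rej3_c in the frame of bin between -0.095 and 0.095 m and value of joint cradle below 0.035 rad and linear speed of each of mod1, mod2, mod3, rej1, rej2, rej3 below 0.02 m/s); the robot touches nothing.
It fails at once if the bottle, tape roll or screwdriver is moved more than 3 cm or the bottle tipped (distance of any of flask, tape, driver from where it was at the start of the episode above 0.03 m or angle between flask's own z axis and vertical above 0.4 rad).
Of mod1, mod2, mod3 only 2 to 3 are there at a start; the rules pass over those that are not, and their reading is None.
Of rej1, rej2, rej3 only 1 to 2 are there at a start; the rules pass over those that are not, and their reading is None.
At some moment in a run one of mod1, mod2, mod3 may be knocked a few centimetres aside while the robot is not near it.
Once in a run the grip may slacken for a moment while it holds something.
It also fails if it takes over 200 s, if anything falls off the work surface, if the arm or the gripper's body presses on something with over 40 N, if the wrist force passes 120 N, or if a joint passes its speed limit or range.

## Working session

There is one attempt and no reset: what is moved stays moved. The work goes in short steps, Python scripts to look and compute and a tool call to move; the robot and the scene stay as the last step left them, time stands still between calls to the robot, and variables do not carry over. Pictures are saved under pics/ and viewed, and the job is handed in when it is done.

Besides the shell and the picture viewer there is one more tool, called after "Call:" as name(argument=value, ...) on one line, values as JSON. move_arm: Moves the arm, as the interface text tells. Its arguments: {"type":"object","properties":{"increments":{"type":"array","items":{"type":"array","items":{"type":"number"}}}},"required":["increments"]}

```bash
ls; mkdir -p pics; python3 - <<'E'
from rig import *
import cv2
s=read_state();print(s)
for n in("top","side"):
    im=read_camera(n);cv2.imwrite(f"pics/{n}0.png",im[:,:,::-1]);print(n,get_calibration(n))
E
```

```text
pics
{'clock': 0.0, 'q': array([-1.30250569,  0.41792284, -0.01029843,  1.61418004,  0.00469693,
        1.11067695, -0.05303463]), 'qd': array([ 0.000578  ,  0.0010542 ,  0.00144607, -0.00153344, -0.00042515,
        0.00194492, -0.00119946]), 'joint_torque': array([ 2.84791275e-05, -8.51267982e+01,  6.38484936e-01, -4.25981569e+01,
       -4.90032916e-02,  1.87407341e-02,  1.13081819e-04]), 'eef_pos': array([0.19044136, 0.59490587, 0.21885474]), 'eef_rot': array([ 0.10869115,  0.69867178, -0.10951127,  0.69860665]), 'ft_force': array([ 0.01031209,  0.01640954, -0.97675312]), 'ft_torque': array([-0.00118335,  0.04809519, -0.0140798 ]), 'gripper_width': 0.9971978438950617}
top {'fx': 464.41888999340966, 'fy': 464.41888999340966, 'cx': 254.72939120254762, 'cy': 183.85322768307117, 'k1': -0.1514207970086785, 'R': array([[-0.00190669, -0.99967761,  0.02531885],
       [-0.99047415, -0.00159813, -0.13768951],
       [ 0.13768558, -0.0253402 , -0.99015178]]), 't': array([-0.04356061,  0.58083146,  1.25592821])}
side {'fx': 373.386039793144, 'fy': 373.386039793144, 'cx': 257.73752069067007, 'cy': 195.65655972302673, 'k1': -0.07641466047407262, 'R': array([[ 0.9702013 , -0.24146409, -0.02011292],
       [-0.16477448, -0.59664165, -0.78540952],
       [ 0.17764799,  0.76531944, -0.61864962]]), 't': array([-0.55726031,  0.14845384,  0.9121653 ])}
```

View pics/top0.png

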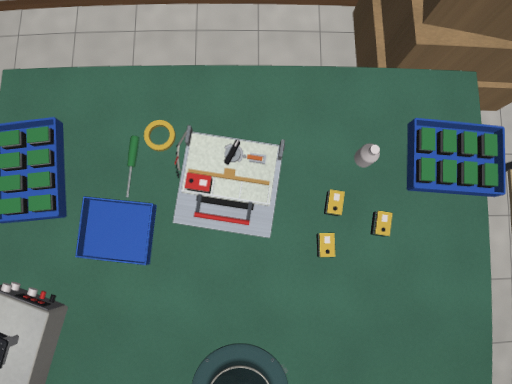

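View pics/side0.png

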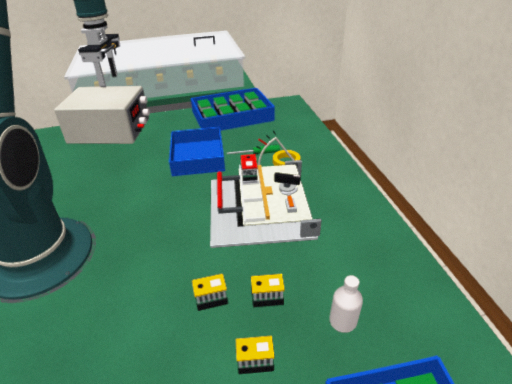

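```bash
cat > h.py <<'E'
from rig import *
import numpy as np, cv2
from scipy.spatial.transform import Rotation as Rn
def ray(name,px):
    c=get_calibration(name);d=np.array([(px[0]-c['cx'])/c['fx'],(px[1]-c['cy'])/c['fy']])
    u=d.copy()
    for _ in range(30): u=d/(1+c['k1']*(u@u))
    R=np.array(c['R']);t=np.array(c['t'])
    return -R.T@t, R.T@np.array([u[0],u[1],1])
def onz(name,px,z):
    o,d=ray(name,px);return o+d*(z-o[2])/d[2]
def proj(name,X):
    c=get_calibration(name);p=np.array(c['R'])@np.asarray(X)+c['t'];u=p[:2]/p[2];u=u*(1+c['k1']*(u@u))
    return np.array([c['fx']*u[0]+c['cx'],c['fy']*u[1]+c['cy']])
def tri(p1,p2):
    o1,d1=ray('top',p1);o2,d2=ray('side',p2)
    d1/=np.linalg.norm(d1);d2/=np.linalg.norm(d2)
    A=np.stack([d1,-d2],1);s=np.linalg.lstsq(A,o2-o1,rcond=None)[0]
    a=o1+d1*s[0];b=o2+d2*s[1];return (a+b)/2,np.linalg.norm(a-b)
def blobs(im,col,mina=30):
    h=cv2.cvtColor(im,cv2.COLOR_RGB2HSV)
    H,S,V=cv2.split(h)
    m={'yellow':(H>18)&(H<32)&(S>150)&(V>120),'red':((H<6)|(H>174))&(S>150)&(V>110),'blue':(H>105)&(H<130)&(S>120)&(V>60),'black':(V<45),'orange':(H>=6)&(H<15)&(S>150)&(V>120)}[col].astype(np.uint8)
    m=cv2.morphologyEx(m,cv2.MORPH_CLOSE,np.ones((3,3)))
    cs,_=cv2.findContours(m,cv2.RETR_EXTERNAL,cv2.CHAIN_APPROX_NONE)
    return [c for c in cs if cv2.contourArea(c)>mina]
def snap(n,f,box=None,k=1):
    im=read_camera(n);o=im
    if box: o=im[box[1]:box[3],box[0]:box[2]]
    o=cv2.resize(o,None,fx=k,fy=k,interpolation=cv2.INTER_CUBIC);cv2.imwrite(f'pics/{f}.png',o[:,:,::-1]);return im
def rect(name,c,z):
    P=np.array([onz(name,p,z)[:2] for p in c[:,0,:]],np.float32)
    return cv2.minAreaRect(P*1000)
E
python3 - <<'E'
from h import *
im=snap('top','topz',(160,110,300,250),4)
for col,z in(('yellow',.054),('red',.110),('blue',.055)):
    for c in blobs(im,col):
        (x,y),(w,h),a=rect('top',c,z)
        print(col,c[:,0].mean(0).round(),'xy',round(x,1),round(y,1),'wh',round(w,1),round(h,1),'ang',round(a,1),cv2.contourArea(c))
E
```

```text
yellow [326. 246.] xy 411.5 -239.9 wh 36.1 57.6 ang 89.1 184.5
yellow [384. 221.] xy 470.6 -401.0 wh 38.8 60.5 ang 80.7 171.0
yellow [335. 202.] xy 528.6 -265.8 wh 37.4 60.6 ang 81.1 244.0
yellow [160. 135.] xy 718.9 225.9 wh 84.2 79.5 ang 1.6 633.0
red [221. 218.] xy 480.8 45.3 wh 142.0 10.8 ang 81.2 155.5
red [198. 182.] xy 577.1 108.8 wh 62.9 40.5 ang 81.3 325.5
blue [115. 230.] xy 450.0 339.9 wh 209.5 169.3 ang 84.5 4436.5
blue [456. 158.] xy 658.8 -633.1 wh 306.9 214.9 ang 85.8 6807.0
blue [ 33. 171.] xy 621.3 594.8 wh 292.7 197.6 ang 5.4 2415.5
```

View pics/topz.png

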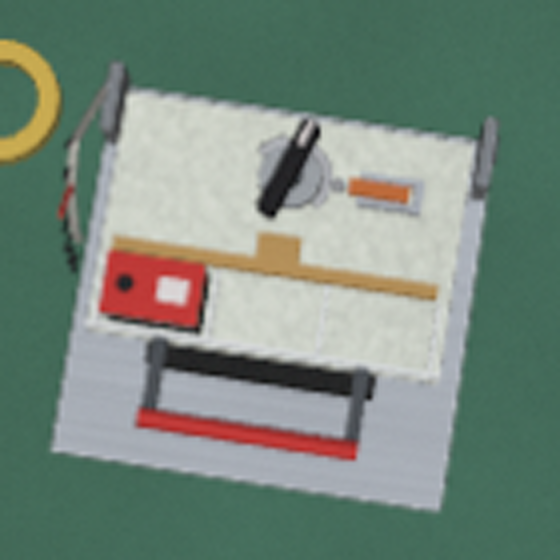

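```bash
python3 - <<'E'
from h import *
im=read_camera('top')
s=snap('side','sidez',(190,130,340,260),5)
for c in blobs(im,'red'):
    if abs(c[:,0].mean(0)[1]-218)<10: print('handle@.075',rect('top',c,.075))
    else:print('rej',rect('top',c,.110))
for c in blobs(im,'orange',8): print('orange',c[:,0].mean(0),rect('top',c,.066))
for c in blobs(im,'black',20):
    p=c[:,0].mean(0)
    if 170<p[0]<290 and 130<p[1]<230: print('blk',p,cv2.contourArea(c),rect('top',c,.095))
for col in('red','yellow','orange'):
  for c in blobs(s,col,15): print('side',col,c[:,0].mean(0).round(1),cv2.minAreaRect(c))
# white plate
H,S,V=cv2.split(cv2.cvtColor(im,cv2.COLOR_RGB2HSV))
c=get_calibration('top')
cy=np.deg2rad(-8.7);
print(cv2.cvtColor(im,cv2.COLOR_RGB2HSV)[[195,215,160],[225,200,215]])
E
```

```text
handle@.075 ((483.0523986816406, 46.9554328918457), (146.05508422851562, 11.061593055725098), 81.23233032226562)
rej ((576.9644165039062, 108.50418090820312), (63.35376739501953, 40.29413604736328), 81.87678527832031)
orange [254.5        157.26666667] ((651.248291015625, -42.35557556152344), (37.22356033325195, 7.863227844238281), 80.5367660522461)
blk [224.02040816 202.2755102 ] 190.0 ((523.7711181640625, 39.040252685546875), (122.90640258789062, 13.79780101776123), 81.30243682861328)
blk [232.02 152.16] 66.0 ((660.189453125, 19.058917999267578), (12.867352485656738, 66.26261901855469), 62.52638626098633)
side red [219.4 189.7] ((219.0, 189.5), (35.0, 4.0), 90.0)
side red [248.3 161.3] ((248.5, 161.0), (14.0, 15.0), 90.0)
side yellow [254.4 348.2] ((254.08529663085938, 348.1088562011719), (23.08564567565918, 37.5812873840332), 85.60128784179688)
side yellow [266.8 283.3] ((267.027587890625, 283.3310852050781), (17.605642318725586, 32.05555725097656), 85.2363510131836)
side yellow [208.5 284.8] ((208.68968200683594, 284.71051025390625), (17.33611297607422, 32.959007263183594), 78.2317123413086)
side yellow [263.9 190.9] ((266.4800720214844, 190.94635009765625), (53.912906646728516, 9.539128303527832), 80.96051788330078)
side yellow [284.7 156.7] ((286.0692443847656, 156.55386352539062), (14.263994216918945, 27.53571128845215), 82.87498474121094)
side orange [290.1 201. ] ((290.11767578125, 200.97064208984375), (10.6715669631958, 3.6380343437194824), 75.96376037597656)
[[ 45  12 214]
 [  0 179 191]
 [ 45  12 209]]
```

View pics/sidez.png

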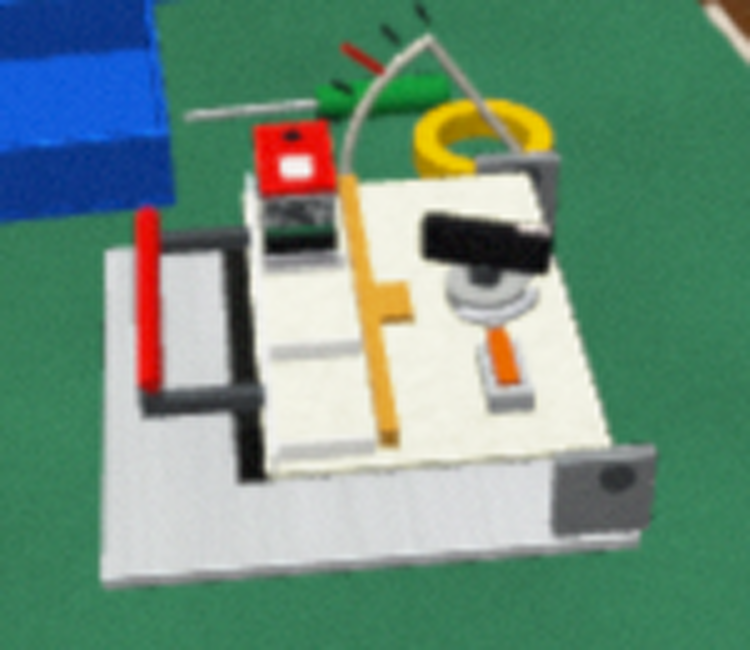

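```bash
cat >> h.py <<'E'
def plan(pos,yaw,half=0):
    """tool x down, tool y along yaw(deg); pos mm"""
    s=read_state();p=s['eef_pos']*1000;R0=Rn.from_quat(s['eef_rot'])
    y=np.array([np.cos(np.deg2rad(yaw)),np.sin(np.deg2rad(yaw)),0]);x=np.array([0,0,-1.]);z=np.cross(x,y)
    best=[]
    for sg in(1,-1):
        Rt=Rn.from_matrix(np.stack([x,sg*y,sg*z],1));best.append((R0.inv()*Rt).as_rotvec())
    best.sort(key=np.linalg.norm)
    d=R0.inv().apply(np.array(pos)-p)
    M=R0.as_matrix()
    print('at',p.round(1),'tooly yaw',np.rad2deg(np.arctan2(M[1,1],M[0,1])).round(1),'q7',s['q'][6].round(2),'w',(s['gripper_width']*94).round(1),'t',s['clock'].round(1),'F',s['ft_force'].round(1))
    print('shift',d.round(1),'rot',best[0].round(3),'alt',best[1].round(2))
CY=-8.7
EX=np.array([np.cos(np.deg2rad(CY)),np.sin(np.deg2rad(CY))]);EY=np.array([-EX[1],EX[0]])
MID=np.array([567.3,34.3])
def cr(x,y): return MID+x*EX+y*EY
E
python3 - <<'E'
from h import *
print(Rn.from_quat(read_state()['eef_rot']).as_matrix().round(3))
plan([577,108.6,200],CY)
plan([450,340,200],-5.5)
plan([528,-266,200],81-0)
print(cr(1,76),cr(1,0),cr(1,-76),cr(95,0),cr(-85,0))
im=read_camera('top')
for c in blobs(im,'black',20):
    p=c[:,0].mean(0)
    if abs(p[0]-232)<5 and abs(p[1]-152)<5:print(rect('top',c,.108))
for c in blobs(im,'blue',2000): print(rect('top',c,.055))
E
```

```text
[[-0.     0.305  0.952]
 [-0.001  0.952 -0.305]
 [-1.    -0.001  0.   ]]Traceback (most recent call last):
  File "<stdin>", line 3, in <module>
  File "h.py", line 44, in plan
    print('at',p.round(1),'tooly yaw',np.rad2deg(np.arctan2(M[1,1],M[0,1])).round(1),'q7',s['q'][6].round(2),'w',(s['gripper_width']*94).round(1),'t',s['clock'].round(1),'F',s['ft_force'].round(1))
                                                                                                                 ^^^^^^^^^^^^^^^^^^^^^^^^^^^^^
AttributeError: 'float' object has no attribute 'round'
```

```bash
sed -i "s/(s\['gripper_width'\]\*94).round(1)/round(s['gripper_width']*94,1)/;s/s\['clock'\].round(1)/round(s['clock'],1)/" h.py
python3 - <<'E'
from h import *
plan([577,108.6,200],CY)
plan([450,340,200],-5.5)
print(cr(1,76),cr(1,0),cr(1,-76),cr(95,0),cr(-85,0))
im=read_camera('top')
for c in blobs(im,'black',20):
    p=c[:,0].mean(0)
    if abs(p[0]-232)<5 and abs(p[1]-152)<5:print(rect('top',c,.108))
for c in blobs(im,'blue',2000): print(rect('top',c,.055))
E
```

```text
at [190.5 595.1 219.2] tooly yaw 72.2 q7 -0.05 w 94.0 t 0.2 F [0.7 0.4 0.5]
shift [  19.4 -345.5  516.4] rot [1.413 0.    0.   ] alt [-1.73 -0.    0.  ]
at [190.5 595.1 219.2] tooly yaw 72.2 q7 -0.05 w 94.0 t 0.2 F [0.7 0.4 0.5]
shift [  19.3 -163.8  324.9] rot [1.357 0.    0.   ] alt [-1.78 -0.    0.  ]
[579.78431623 109.27427458] [568.28849389  34.14873918] [556.79267155 -40.97679622] [661.20691925  19.93022208] [483.27801962  47.15716972]
((657.4630737304688, 18.743289947509766), (12.73129653930664, 65.56208801269531), 62.52643966674805)
((450.0934143066406, 339.95562744140625), (209.51681518554688, 169.3939971923828), 84.45826721191406)
((658.78466796875, -633.15283203125), (306.8287048339844, 214.9356231689453), 85.84848022460938)
((621.3294677734375, 594.8297729492188), (292.537109375, 197.62060546875), 5.448997497558594)
```

Call:
move_arm(increments=[[-40, 0, 0, 0, 0, 0, 80], [-40, -35, 52, 0.12, 0, 0, 80], [-40, -70, 104, 0.24, 0, 0, 80], [-40, -104, 155, 0.36, 0, 0, 80], [-30, -138, 207, 0.48, 0, 0, 80], [-20, -173, 258, 0.6, 0, 0, 80], [-10, -207, 310, 0.72, 0, 0, 80], [0, -242, 361, 0.84, 0, 0, 80], [0, -276, 413, 0.96, 0, 0, 80], [0, -311, 465, 1.08, 0, 0, 80]])

```text
clock: 1.13
eef_pos: [0.4236, 0.301, 0.2327]
eef_rot: [0.454, 0.542, -0.454, 0.542]
ft_force: [0.5, 1.0, -0.6]
gripper_width: 0.851
```

```bash
python3 -c "
from h import *
plan([577,108.6,150],CY)"
```

```text
at [423.6 301.  232.7] tooly yaw 10.0 q7 -0.42 w 80.0 t 1.1 F [ 0.5  1.  -0.6]
shift [ 82.7 117.5 216.2] rot [ 0.327 -0.    -0.   ] alt [-2.81  0.   -0.  ]
```

Call:
move_arm(increments=[[20, 60, 110, 0.16, 0, 0, 80], [40, 117, 216, 0.33, 0, 0, 80], [40, 117, 216, 0.33, 0, 0, 80], [40, 117, 216, 0.33, 0, 0, 80], [40, 117, 216, 0.33, 0, 0, 80], [40, 117, 216, 0.33, 0, 0, 80], [40, 117, 216, 0.33, 0, 0, 80], [40, 117, 216, 0.33, 0, 0, 80], [40, 117, 216, 0.33, 0, 0, 80], [40, 117, 216, 0.33, 0, 0, 80]])

```text
clock: 1.97
eef_pos: [0.5764, 0.1127, 0.193]
eef_rot: [0.536, 0.462, -0.535, 0.462]
ft_force: [0.5, -0.1, 0.4]
gripper_width: 0.85
```

```bash
python3 -c "
from h import *
plan([577,108.6,88],CY);print(read_state()['qd'].round(3))"
```

```text
at [576.4 112.7 193. ] tooly yaw -8.4 q7 -0.21 w 79.9 t 2.0 F [ 0.5 -0.1  0.4]
shift [105.    1.2   4. ] rot [ 0.005 -0.     0.   ] alt [-3.14 -0.   -0.  ]
[-0.01  -0.006  0.    -0.001  0.     0.002  0.002]
```

Call:
move_arm(increments=[[35, 1, 4, 0, 0, 0, 80], [70, 1, 4, 0, 0, 0, 80], [95, 1, 4, 0, 0, 0, 80], [105, 1, 4, 0, 0, 0, 80], [105, 1, 4, 0, 0, 0, 80], [105, 1, 4, 0, 0, 0, 80], [105, 1, 4, 0, 0, 0, 10], [105, 1, 4, 0, 0, 0, 10], [105, 1, 4, 0, 0, 0, 10], [105, 1, 4, 0, 0, 0, 10]])

```text
clock: 2.8
eef_pos: [0.5776, 0.1074, 0.0887]
eef_rot: [0.536, 0.461, -0.535, 0.462]
ft_force: [-0.7, 0.2, -0.3]
gripper_width: 0.604
```

Call:
move_arm(increments=[[0, 0, 0, 0, 0, 0, 10], [0, 0, 0, 0, 0, 0, 10], [0, 0, 0, 0, 0, 0, 10], [0, 0, 0, 0, 0, 0, 10], [-10, 0, 0, 0, 0, 0, 10], [-20, 0, 0, 0, 0, 0, 10], [-40, 0, 0, 0, 0, 0, 10], [-60, 0, 0, 0, 0, 0, 10], [-60, 0, 0, 0, 0, 0, 10], [-60, 0, 0, 0, 0, 0, 10]])

```text
clock: 3.63
eef_pos: [0.5779, 0.1074, 0.1494]
eef_rot: [0.537, 0.461, -0.535, 0.462]
ft_force: [0.0, 0.6, -2.7]
gripper_width: 0.443
```

```bash
python3 -c "
from h import *
plan([450,340,160],-5.5);snap('side','s1')"
```

```text
at [577.9 107.4 149.4] tooly yaw -8.5 q7 -0.18 w 41.6 t 3.6 F [ 0.   0.6 -2.7]
shift [ -10.7 -160.9 -211. ] rot [-0.053 -0.001 -0.002] alt [ 3.09 -0.    0.  ]
```

View pics/s1.png

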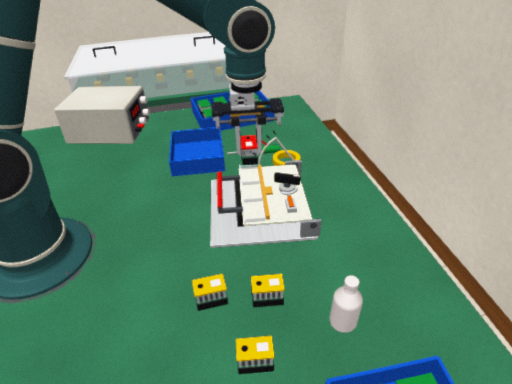

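Call:
move_arm(increments=[[-5, -27, -35, -0.01, 0, 0, 10], [-10, -54, -70, -0.02, 0, 0, 10], [-10, -80, -105, -0.03, 0, 0, 10], [-10, -107, -140, -0.04, 0, 0, 10], [-10, -134, -175, -0.05, 0, 0, 10], [-10, -161, -211, -0.05, 0, 0, 10], [-10, -161, -211, -0.05, 0, 0, 10], [-10, -161, -211, -0.05, 0, 0, 10], [-10, -161, -211, -0.05, 0, 0, 10], [-10, -161, -211, -0.05, 0, 0, 10]])

```text
clock: 4.52
eef_pos: [0.4495, 0.3389, 0.1573]
eef_rot: [-0.524, -0.474, 0.525, -0.475]
ft_force: [0.3, -0.8, -1.5]
gripper_width: 0.447
```

Call:
move_arm(increments=[[35, 0, 0, 0, 0, 0, 10], [70, 0, 0, 0, 0, 0, 10], [100, 0, 0, 0, 0, 0, 10], [116, 0, 0, 0, 0, 0, 10], [116, 0, 0, 0, 0, 0, 10], [116, 0, 0, 0, 0, 0, 10], [116, 0, 0, 0, 0, 0, 80], [116, 0, 0, 0, 0, 0, 80], [116, 0, 0, 0, 0, 0, 80], [116, 0, 0, 0, 0, 0, 80]])

```text
clock: 5.35
eef_pos: [0.4497, 0.3402, 0.0428]
eef_rot: [0.525, 0.475, -0.524, 0.475]
ft_force: [-0.4, -0.0, -0.9]
gripper_width: 0.69
```

Call:
move_arm(increments=[[0, 0, 0, 0, 0, 0, 80], [0, 0, 0, 0, 0, 0, 80], [-30, 0, 0, 0, 0, 0, 80], [-70, 0, 0, 0, 0, 0, 80], [-110, 0, 0, 0, 0, 0, 80], [-140, 0, 0, 0, 0, 0, 80], [-140, 0, 0, 0, 0, 0, 80], [-140, 0, 0, 0, 0, 0, 80], [-140, 0, 0, 0, 0, 0, 80], [-140, 0, 0, 0, 0, 0, 80]])

```text
clock: 6.18
eef_pos: [0.4488, 0.3395, 0.1807]
eef_rot: [-0.523, -0.475, 0.525, -0.475]
ft_force: [0.2, 0.1, -0.8]
gripper_width: 0.853
```

```bash
python3 - <<'E'
from h import *
snap('side','s2');im=snap('top','t2')
for c in blobs(im,'yellow'):
    print(c[:,0].mean(0).round(),rect('top',c,.054))
plan([528,-266,180],81)
E
```

```text
[326. 245.] ((411.5013122558594, -239.85763549804688), (36.08588409423828, 57.6514778137207), 89.10655212402344)
[384. 222.] ((470.438720703125, -401.2618408203125), (38.98373794555664, 60.56016159057617), 81.41230773925781)
[335. 202.] ((528.7025146484375, -266.0042724609375), (37.20848083496094, 60.011512756347656), 82.36028289794922)
[159. 135.] ((718.6011352539062, 226.03573608398438), (83.63502502441406, 79.82630920410156), 37.226715087890625)
at [448.9 339.5 180.8] tooly yaw -5.7 q7 -0.65 w 80.0 t 6.3 F [0.  0.3 0.3]
shift [  1.6 138.5 594.7] rot [-1.513  0.     0.002] alt [ 1.63  0.   -0.  ]
```

View pics/s2.png

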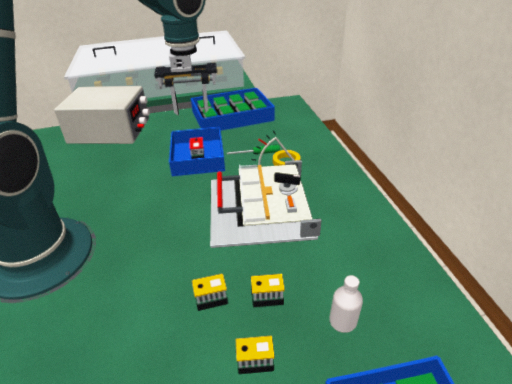

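View pics/t2.png

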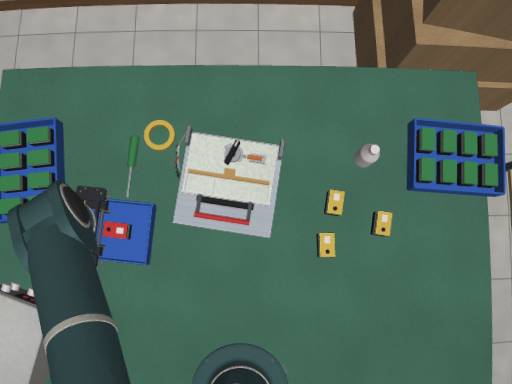

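Call:
move_arm(increments=[[-20, 7, 30, 0.1, 0, 0, 80], [-20, 14, 60, 0.2, 0, 0, 80], [-20, 21, 90, 0.3, 0, 0, 80], [-20, 28, 120, 0.4, 0, 0, 80], [-20, 35, 150, 0.5, 0, 0, 80], [-20, 42, 180, 0.6, 0, 0, 80], [-20, 49, 210, 0.7, 0, 0, 80], [-20, 56, 240, 0.8, 0, 0, 80], [-20, 63, 270, 0.9, 0, 0, 80], [-20, 70, 300, 1.0, 0, 0, 80]])

```text
clock: 7.12
eef_pos: [0.489, 0.0329, 0.2014]
eef_rot: [-0.688, -0.163, 0.688, -0.164]
ft_force: [0.3, 0.2, -0.3]
gripper_width: 0.85
```

```bash
python3 -c "
from h import *
plan([528.7,-266,150],81.5)"
```

```text
at [489.   32.9 201.4] tooly yaw -63.2 q7 -1.04 w 79.9 t 7.1 F [ 0.3  0.2 -0.3]
shift [ 51.5 284.7  99.1] rot [ 0.615  0.001 -0.   ] alt [-2.53  0.    0.  ]
```

Call:
move_arm(increments=[[10, 36, 12, 0.1, 0, 0, 80], [20, 71, 25, 0.2, 0, 0, 80], [30, 107, 37, 0.3, 0, 0, 80], [40, 142, 50, 0.4, 0, 0, 80], [50, 178, 62, 0.5, 0, 0, 80], [50, 213, 74, 0.6, 0, 0, 80], [50, 250, 87, 0.615, 0, 0, 80], [50, 284, 99, 0.615, 0, 0, 80], [50, 284, 99, 0.615, 0, 0, 80], [50, 284, 99, 0.615, 0, 0, 80]])

```text
clock: 7.95
eef_pos: [0.5292, -0.266, 0.151]
eef_rot: [-0.705, 0.052, 0.706, 0.052]
ft_force: [-0.4, 0.2, 0.5]
gripper_width: 0.852
```

```bash
python3 -c "
from h import *
im=read_camera('side')
for c in blobs(im,'yellow'): print(c[:,0].mean(0).round())
plan([528.7,-266,32],82)"
```

```text
[254. 348.]
[267. 283.]
[209. 285.]
at [ 529.6 -264.1  151. ] tooly yaw -98.3 q7 -0.9 w 80.0 t 8.0 F [0.5 0.2 0.4]
shift [119.    2.    0.5] rot [-0.005  0.002 -0.   ] alt [ 3.14 -0.   -0.  ]
```

Call:
move_arm(increments=[[38, 1, 0, 0, 0, 0, 80], [76, 1, 0, 0, 0, 0, 80], [105, 1, 0, 0, 0, 0, 80], [118, 1, 0, 0, 0, 0, 80], [118, 1, 0, 0, 0, 0, 80], [118, 1, 0, 0, 0, 0, 80], [118, 1, 0, 0, 0, 0, 10], [118, 1, 0, 0, 0, 0, 10], [118, 1, 0, 0, 0, 0, 10], [118, 1, 0, 0, 0, 0, 10]])

```text
clock: 8.83
eef_pos: [0.5306, -0.2646, 0.0349]
eef_rot: [0.706, -0.051, -0.705, -0.05]
ft_force: [-0.1, 0.3, 0.0]
gripper_width: 0.606
```

Call:
move_arm(increments=[[0, 0, 0, 0, 0, 0, 10], [0, 0, 0, 0, 0, 0, 10], [0, 0, 0, 0, 0, 0, 10], [-20, 0, 0, 0, 0, 0, 10], [-40, 0, 0, 0, 0, 0, 10], [-80, 0, 0, 0, 0, 0, 10], [-120, 0, 0, 0, 0, 0, 10], [-130, 0, 0, 0, 0, 0, 10], [-130, 0, 0, 0, 0, 0, 10], [-130, 0, 0, 0, 0, 0, 10]])

```text
clock: 9.67
eef_pos: [0.5302, -0.2642, 0.1636]
eef_rot: [0.705, -0.05, -0.705, -0.051]
ft_force: [-0.2, 0.1, -1.9]
gripper_width: 0.446
```

```bash
python3 -c "
from h import *
im=snap('side','s3')
plan(list(cr(1,76))+[160],CY)
plan(list(cr(1,-76))+[160],CY)"
```

```text
at [ 529.7 -264.   162.8] tooly yaw -98.2 q7 -0.9 w 41.6 t 9.7 F [ 0.7 -1.  -2.5]
shift [   2.9 -376.6    3.6] rot [-1.562e+00  0.000e+00  1.000e-03] alt [ 1.58  0.   -0.  ]
at [ 529.7 -264.   162.8] tooly yaw -98.2 q7 -0.9 w 41.6 t 9.7 F [ 0.7 -1.  -2.5]
shift [   2.9 -224.6    5. ] rot [-1.562e+00  0.000e+00  1.000e-03] alt [ 1.58  0.   -0.  ]
```

View pics/s3.png

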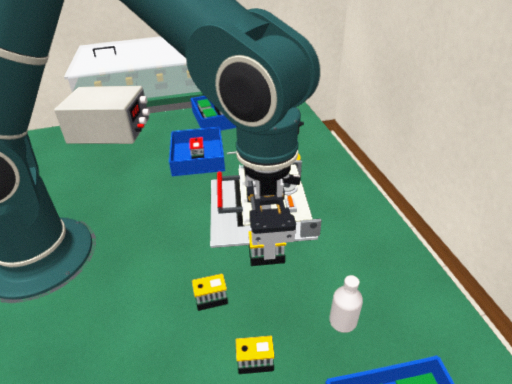

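Call:
move_arm(increments=[[0, -30, 0, -0.12, 0, 0, 10], [0, -60, 0, -0.24, 0, 0, 10], [0, -90, 0, -0.36, 0, 0, 10], [0, -120, 0, -0.48, 0, 0, 10], [0, -150, 0, -0.6, 0, 0, 10], [0, -180, 0, -0.72, 0, 0, 10], [0, -210, 0, -0.84, 0, 0, 10], [0, -240, 0, -0.96, 0, 0, 10], [0, -270, 0, -1.08, 0, 0, 10], [0, -300, 0, -1.2, 0, 0, 10]])

```text
clock: 10.55
eef_pos: [0.572, 0.034, 0.1621]
eef_rot: [-0.609, -0.359, 0.61, -0.358]
ft_force: [0.5, -0.3, -1.4]
gripper_width: 0.443
```

```bash
python3 -c "
from h import *
plan(list(cr(1,76))+[160],CY)"
```

```text
at [572.   34.  162.1] tooly yaw -29.1 q7 -0.4 w 41.6 t 10.6 F [ 0.5 -0.3 -1.4]
shift [  2.1 -29.9 -69.6] rot [-0.356  0.001  0.002] alt [ 2.79  0.   -0.  ]
```

Call:
move_arm(increments=[[0, -10, -23, -0.12, 0, 0, 10], [0, -20, -46, -0.24, 0, 0, 10], [0, -30, -70, -0.356, 0, 0, 10], [0, -30, -70, -0.356, 0, 0, 10], [0, -30, -70, -0.356, 0, 0, 10], [0, -30, -70, -0.356, 0, 0, 10], [0, -30, -70, -0.356, 0, 0, 10], [0, -30, -70, -0.356, 0, 0, 10], [0, -30, -70, -0.356, 0, 0, 10], [0, -30, -70, -0.356, 0, 0, 10]])

```text
clock: 11.38
eef_pos: [0.5812, 0.1077, 0.1638]
eef_rot: [-0.538, -0.459, 0.538, -0.459]
ft_force: [0.2, -0.1, -0.4]
gripper_width: 0.444
```

```bash
python3 -c "
from h import *
snap('side','s4',(190,100,340,260),5)
for i in range(3):
  plan(list(cr(0,76))+[89],CY);read_camera('top')"
```

```text
at [581.2 107.8 163.9] tooly yaw -9.1 q7 -0.21 w 41.8 t 11.4 F [-1.5 -0.1 -1.1]
shift [74.9 -2.6 -1.3] rot [-0.007  0.    -0.   ] alt [ 3.13 -0.   -0.  ]
at [581.2 107.9 163.9] tooly yaw -9.1 q7 -0.21 w 42.2 t 11.5 F [ 0.9  0.3 -1. ]
shift [74.9 -2.6 -1.1] rot [-0.007  0.    -0.   ] alt [ 3.14 -0.   -0.  ]
at [581.2 108.  163.9] tooly yaw -9.1 q7 -0.21 w 41.5 t 11.5 F [-0.2  0.8 -1.5]
shift [74.9 -2.6 -1.1] rot [-0.006  0.    -0.   ] alt [ 3.14 -0.   -0.  ]
```

View pics/s4.png

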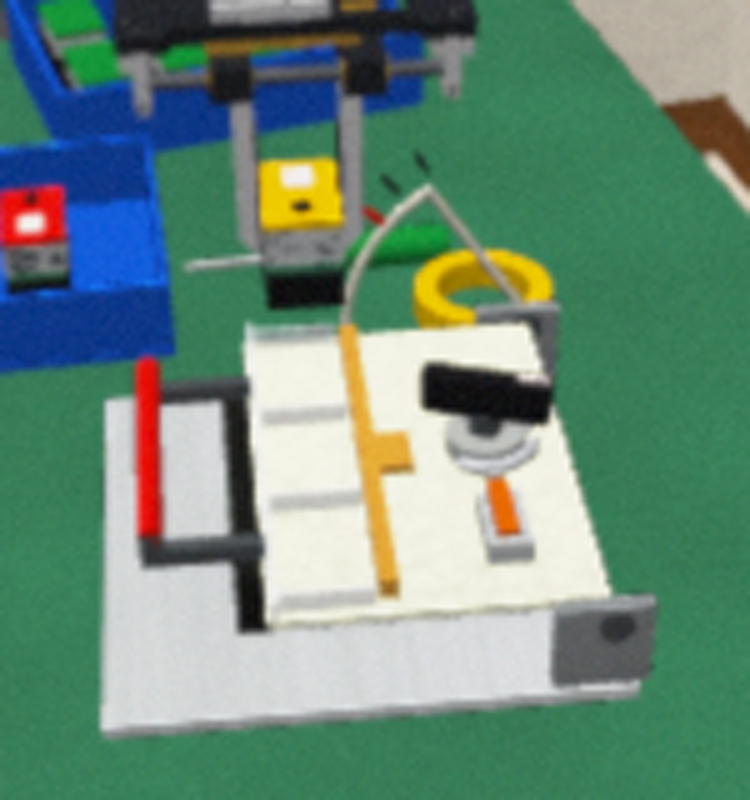

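Call:
move_arm(increments=[[15, -2.6, -2.6, 0, 0, 0, 10], [30, -2.6, -2.6, 0, 0, 0, 10], [45, -2.6, -2.6, 0, 0, 0, 10], [55, -2.6, -2.6, 0, 0, 0, 10], [60, -2.6, -2.6, 0, 0, 0, 10], [64, -2.6, -2.6, 0, 0, 0, 10], [67, -2.6, -2.6, 0, 0, 0, 10], [68, -2.6, -2.6, 0, 0, 0, 10], [68, -2.6, -2.6, 0, 0, 0, 10], [68, -2.6, -2.6, 0, 0, 0, 10]])

```text
clock: 12.42
eef_pos: [0.5793, 0.1111, 0.0963]
eef_rot: [0.538, 0.459, -0.538, 0.459]
ft_force: [0.6, -0.3, -0.3]
gripper_width: 0.446
```

```bash
python3 -c "
from h import *
snap('side','s5',(190,100,340,260),5)
plan(list(cr(0,77))+[89],CY)"
```

```text
at [579.3 111.1  96.3] tooly yaw -9.1 q7 -0.18 w 41.8 t 12.5 F [ 0.1 -0.5 -1.7]
shift [ 7.3 -0.3  0.7] rot [-0.006 -0.    -0.001] alt [ 3.14 -0.    0.  ]
```

View pics/s5.png

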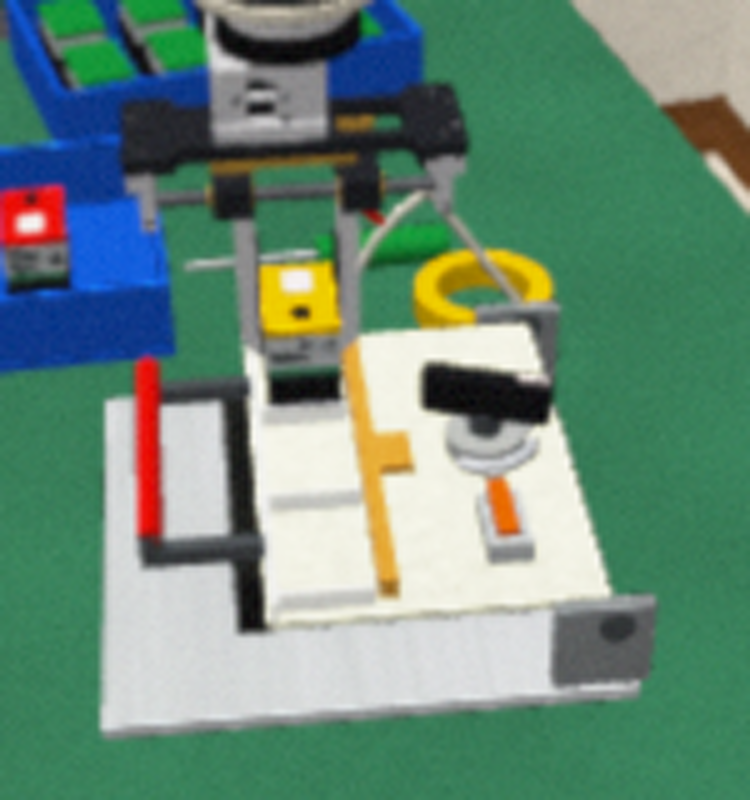

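Call:
move_arm(increments=[[2, 0, 0, 0, 0, 0, 10], [4, 0, 0, 0, 0, 0, 10], [5, 0, 0, 0, 0, 0, 10], [5, 0, 0, 0, 0, 0, 10], [5, 0, 0, 0, 0, 0, 10], [5, 0, 0, 0, 0, 0, 76], [5, 0, 0, 0, 0, 0, 76], [5, 0, 0, 0, 0, 0, 76], [5, 0, 0, 0, 0, 0, 76], [5, 0, 0, 0, 0, 0, 76]])

```text
clock: 13.3
eef_pos: [0.5791, 0.111, 0.0909]
eef_rot: [0.538, 0.459, -0.538, 0.459]
ft_force: [0.3, 0.5, 0.1]
gripper_width: 0.764
```

Call:
move_arm(increments=[[0, 0, 0, 0, 0, 0, 76], [0, 0, 0, 0, 0, 0, 76], [-20, 0, 0, 0, 0, 0, 80], [-50, 0, 0, 0, 0, 0, 80], [-90, 0, 0, 0, 0, 0, 80], [-90, 0, 30, 0.1, 0, 0, 80], [-90, 0, 60, 0.2, 0, 0, 80], [-90, 0, 90, 0.3, 0, 0, 80], [-90, 0, 120, 0.4, 0, 0, 80], [-90, 0, 150, 0.5, 0, 0, 80]])

```text
clock: 14.13
eef_pos: [0.555, -0.0384, 0.1811]
eef_rot: [0.636, 0.31, -0.635, 0.31]
ft_force: [0.1, 0.3, -0.5]
gripper_width: 0.852
```

```bash
python3 - <<'E'
from h import *
snap('side','s6');im=snap('top','t6')
for c in blobs(im,'yellow'):
    print(c[:,0].mean(0).round(),rect('top',c,.054), 'z.11',rect('top',c,.11)[0])
plan([411.5,-239.9,150],89.1)
plan([470.5,-401.2,150],81)
E
```

```text
[384. 221.] ((470.52227783203125, -400.9856262207031), (38.56670379638672, 60.49988555908203), 81.07189178466797) z.11 (467.51519775390625, -383.7889099121094)
[159. 135.] ((718.9359741210938, 225.94992065429688), (84.21763610839844, 79.49308776855469), 1.6068589687347412) z.11 (704.980712890625, 215.51609802246094)
at [554.6 -42.  181.3] tooly yaw -38.3 q7 -0.42 w 80.0 t 14.2 F [0.6 0.9 0.8]
shift [ 31.5  10.3 243.9] rot [ 0.918  0.    -0.002] alt [-2.22  0.    0.  ]
at [554.6 -42.  181.3] tooly yaw -38.3 q7 -0.42 w 80.0 t 14.2 F [0.6 0.9 0.8]
shift [ 31.8 156.5 334. ] rot [ 1.06   0.    -0.002] alt [-2.08  0.    0.  ]
```

View pics/s6.png

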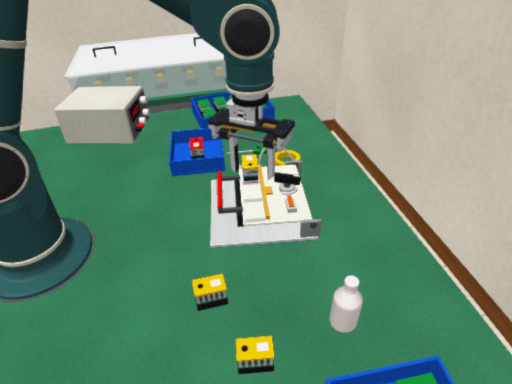

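View pics/t6.png

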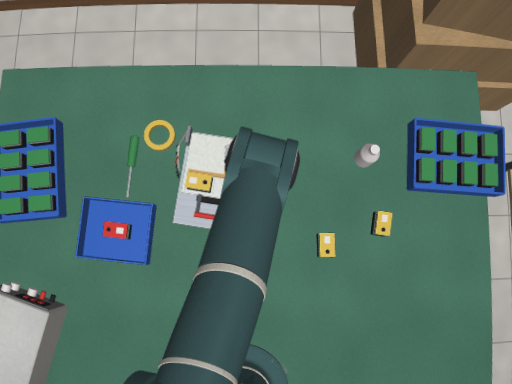

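```bash
python3 - <<'E'
from h import *
im=snap('top','t7',(170,150,410,270),3)
for c in blobs(im,'yellow',5):
    print(c[:,0].mean(0).round(),cv2.contourArea(c),rect('top',c,.054))
E
```

```text
[383. 226.] 77.5 ((463.12457275390625, -399.3551025390625), (50.29132080078125, 32.58106994628906), 58.96623992919922)
[386. 214.] 10.5 ((495.5005187988281, -408.47808837890625), (42.1643180847168, 19.624982833862305), 50.562278747558594)
[202. 176.] 9.5 ((599.291748046875, 103.99837493896484), (43.48731994628906, 8.720948219299316), 80.53821563720703)
[159. 135.] 621.5 ((719.0186767578125, 224.5174560546875), (82.76849365234375, 79.65845489501953), 45.569400787353516)
```

View pics/t7.png

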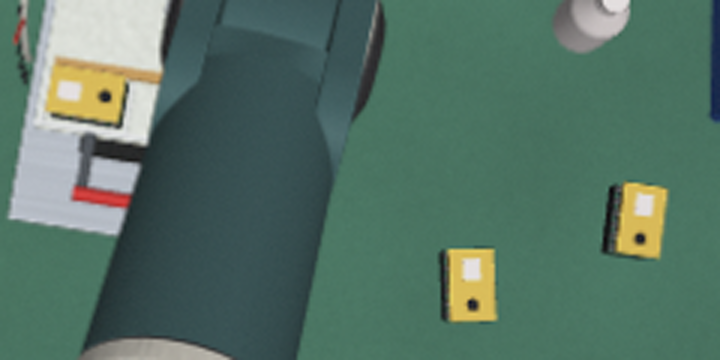

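```bash
sed -i "s/'yellow':(H>18)&(H<32)&(S>150)&(V>120)/'yellow':(H>17)\&(H<32)\&(S>105)\&(V>110)/" h.py; python3 - <<'E'
from h import *
im=read_camera('top')
for c in blobs(im,'yellow',30):
    print(c[:,0].mean(0).round(),cv2.contourArea(c),rect('top',c,.054),rect('top',c,.11)[0])
E
```

```text
[327. 244.] 327.5 ((411.5386962890625, -239.9006805419922), (41.70908737182617, 63.17753982543945), 89.0940933227539) (411.1312255859375, -229.8033447265625)
[383. 223.] 315.5 ((469.7831726074219, -401.4351806640625), (42.21397399902344, 66.53697204589844), 81.31016540527344) (466.8086853027344, -384.2186584472656)
[202. 179.] 419.0 ((588.2320556640625, 99.44813537597656), (93.92326354980469, 50.041656494140625), 81.24601745605469) (580.0371704101562, 94.58954620361328)
[159. 135.] 714.0 ((717.5162963867188, 225.9445037841797), (87.41307830810547, 85.21179962158203), 1.5723330974578857) (703.6235961914062, 215.51089477539062)
```

Call:
move_arm(increments=[[0, 1, 30, 0.12, 0, 0, 80], [0, 2, 60, 0.24, 0, 0, 80], [0, 4, 90, 0.36, 0, 0, 80], [10, 6, 120, 0.48, 0, 0, 80], [20, 8, 150, 0.6, 0, 0, 80], [30, 10, 180, 0.72, 0, 0, 80], [30, 10, 210, 0.84, 0, 0, 80], [30, 10, 244, 0.918, 0, 0, 80], [30, 10, 244, 0.918, 0, 0, 80], [30, 10, 244, 0.918, 0, 0, 80]])

```text
clock: 15.17
eef_pos: [0.414, -0.2364, 0.1509]
eef_rot: [0.707, -0.002, -0.707, -0.002]
ft_force: [0.2, 0.4, -0.3]
gripper_width: 0.854
```

```bash
python3 -c "
from h import *
im=read_camera('side')
for c in blobs(im,'yellow'): print(c[:,0].mean(0).round())
plan([411.5,-240,34],89.1)"
```

```text
[254. 348.]
[209. 285.]
[260. 183.]
[285. 157.]
at [ 414.8 -235.5  150.9] tooly yaw -90.2 q7 -0.79 w 79.8 t 15.2 F [0.4 0.6 0.6]
shift [116.9   4.5   3.3] rot [ 0.013 -0.     0.   ] alt [-3.13 -0.   -0.  ]
```

Call:
move_arm(increments=[[38, 4, 3, 0.013, 0, 0, 80], [76, 4, 3, 0.013, 0, 0, 80], [105, 4, 3, 0.013, 0, 0, 80], [117, 4, 3, 0.013, 0, 0, 80], [117, 4, 3, 0.013, 0, 0, 80], [117, 4, 3, 0.013, 0, 0, 80], [117, 4, 3, 0.013, 0, 0, 10], [117, 4, 3, 0.013, 0, 0, 10], [117, 4, 3, 0.013, 0, 0, 10], [117, 4, 3, 0.013, 0, 0, 10]])

```text
clock: 16.05
eef_pos: [0.4117, -0.2402, 0.0347]
eef_rot: [0.708, -0.006, -0.707, -0.006]
ft_force: [0.8, -0.4, 0.2]
gripper_width: 0.604
```

Call:
move_arm(increments=[[0, 0, 0, 0, 0, 0, 10], [0, 0, 0, 0, 0, 0, 10], [0, 0, 0, 0, 0, 0, 10], [-20, 0, 0, 0, 0, 0, 10], [-40, 0, 0, 0, 0, 0, 10], [-80, 0, 0, 0, 0, 0, 10], [-120, 0, 0, 0, 0, 0, 10], [-130, 0, 0, 0, 0, 0, 10], [-130, 0, 0, 0, 0, 0, 10], [-130, 0, 0, 0, 0, 0, 10]])

```text
clock: 16.88
eef_pos: [0.4113, -0.2397, 0.1636]
eef_rot: [0.707, -0.006, -0.707, -0.006]
ft_force: [0.3, -0.6, -2.3]
gripper_width: 0.447
```

```bash
python3 -c "
from h import *
plan(list(cr(0,0))+[160],CY)
snap('side','s8')"
```

```text
at [ 411.3 -239.7  163.6] tooly yaw -91.0 q7 -0.81 w 42.0 t 16.9 F [ 0.3 -0.6 -2.3]
shift [   3.9 -276.7 -151.2] rot [-1.436e+00 -1.000e-03 -0.000e+00] alt [ 1.71 -0.    0.  ]
```

View pics/s8.png

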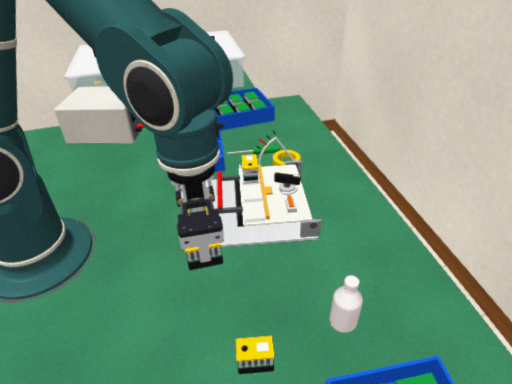

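Call:
move_arm(increments=[[0, -28, -15, -0.12, 0, 0, 10], [0, -55, -30, -0.24, 0, 0, 10], [0, -83, -45, -0.36, 0, 0, 10], [0, -111, -60, -0.48, 0, 0, 10], [0, -138, -76, -0.6, 0, 0, 10], [0, -166, -91, -0.72, 0, 0, 10], [0, -194, -106, -0.84, 0, 0, 10], [0, -221, -121, -0.96, 0, 0, 10], [0, -249, -136, -1.08, 0, 0, 10], [0, -277, -151, -1.2, 0, 0, 10]])

```text
clock: 17.77
eef_pos: [0.5667, 0.0353, 0.1617]
eef_rot: [-0.585, -0.396, 0.587, -0.395]
ft_force: [0.1, -0.0, -2.2]
gripper_width: 0.447
```

Call:
move_arm(increments=[[0, 0, 0, -0.12, 0, 0, 10], [0, 0, 0, -0.23, 0, 0, 10], [0, 0, 0, -0.23, 0, 0, 10], [0, 0, 0, -0.23, 0, 0, 10], [0, 0, 0, -0.23, 0, 0, 10], [0, 0, 0, -0.23, 0, 0, 10], [0, 0, 0, -0.23, 0, 0, 10], [0, 0, 0, -0.23, 0, 0, 10], [0, 0, 0, -0.23, 0, 0, 10], [0, 0, 0, -0.23, 0, 0, 10]])

```text
clock: 18.6
eef_pos: [0.5671, 0.034, 0.1639]
eef_rot: [0.538, 0.459, -0.538, 0.459]
ft_force: [-0.2, 0.1, -1.8]
gripper_width: 0.448
```

```bash
python3 -c "
from h import *
plan(list(cr(0,0))+[91],CY)
snap('side','s9',(190,100,340,260),5)"
```

```text
at [567.1  34.  163.9] tooly yaw -9.1 q7 -0.08 w 42.1 t 18.6 F [-0.2  0.1 -1.8]
shift [72.9  0.1 -0.3] rot [-0.008 -0.    -0.   ] alt [ 3.13 -0.    0.  ]
```

View pics/s9.png

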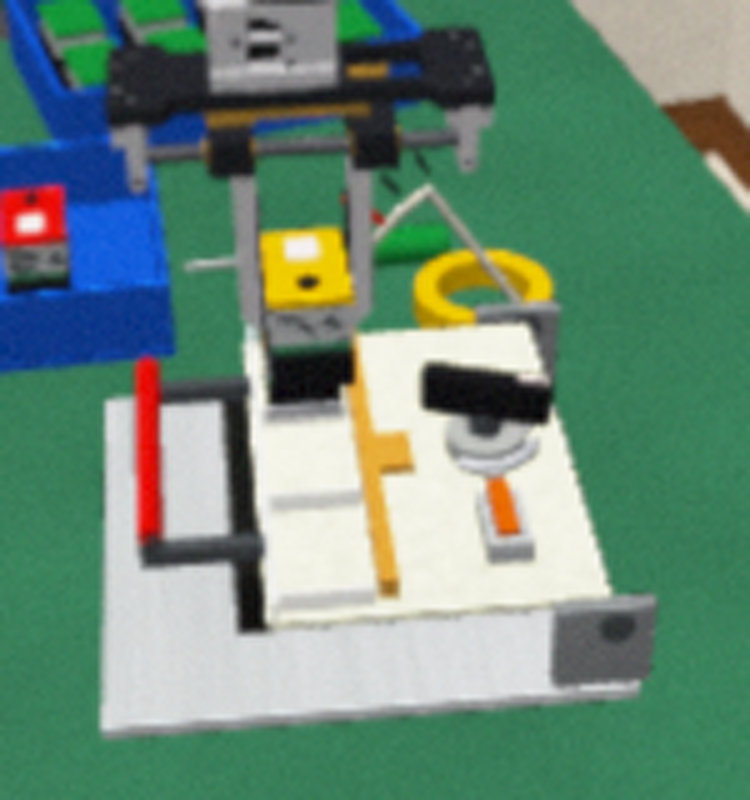

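Call:
move_arm(increments=[[15, 0, 0, 0, 0, 0, 10], [30, 0, 0, 0, 0, 0, 10], [45, 0, 0, 0, 0, 0, 10], [53, 0, 0, 0, 0, 0, 10], [58, 0, 0, 0, 0, 0, 10], [62, 0, 0, 0, 0, 0, 10], [65, 0, 0, 0, 0, 0, 10], [67, 0, 0, 0, 0, 0, 10], [67, 0, 0, 0, 0, 0, 10], [67, 0, 0, 0, 0, 0, 10]])

```text
clock: 19.48
eef_pos: [0.5673, 0.034, 0.0972]
eef_rot: [0.538, 0.459, -0.538, 0.459]
ft_force: [-0.4, 0.0, -2.0]
gripper_width: 0.44
```

```bash
python3 -c "
from h import *
plan(list(cr(0,0))+[91],CY)
snap('side','s10',(190,100,340,260),5)"
```

```text
at [567.3  34.   97.2] tooly yaw -9.1 q7 -0.04 w 41.4 t 19.5 F [-0.4  0.  -2. ]
shift [ 6.2 -0.1 -0.3] rot [-0.007 -0.    -0.   ] alt [ 3.13 -0.    0.  ]
```

View pics/s10.png

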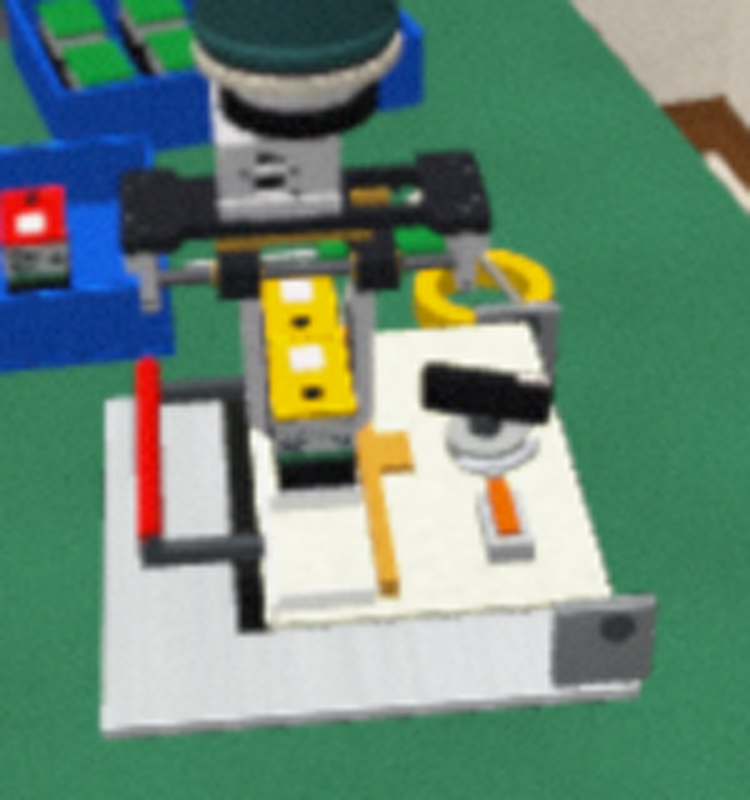

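In the pocket, 6 mm above the floor; module 1 sits behind it. Lower, release, retreat.

Call:
move_arm(increments=[[2, 0, 0, 0, 0, 0, 10], [4, 0, 0, 0, 0, 0, 10], [6, 0, 0, 0, 0, 0, 10], [6, 0, 0, 0, 0, 0, 10], [6, 0, 0, 0, 0, 0, 10], [6, 0, 0, 0, 0, 0, 76], [6, 0, 0, 0, 0, 0, 76], [6, 0, 0, 0, 0, 0, 76], [6, 0, 0, 0, 0, 0, 76], [6, 0, 0, 0, 0, 0, 76]])

```text
clock: 20.37
eef_pos: [0.5672, 0.034, 0.091]
eef_rot: [0.538, 0.459, -0.538, 0.459]
ft_force: [-0.4, -0.3, 0.0]
gripper_width: 0.768
```

Call:
move_arm(increments=[[0, 0, 0, 0, 0, 0, 76], [0, 0, 0, 0, 0, 0, 76], [-20, 0, 0, 0, 0, 0, 80], [-50, 0, 0, 0, 0, 0, 80], [-90, 0, 0, 0, 0, 0, 80], [-90, 0, 30, 0.1, 0, 0, 80], [-90, 0, 60, 0.2, 0, 0, 80], [-90, 0, 90, 0.3, 0, 0, 80], [-90, 0, 120, 0.4, 0, 0, 80], [-90, 0, 150, 0.5, 0, 0, 80]])

```text
clock: 21.2
eef_pos: [0.543, -0.1154, 0.1811]
eef_rot: [0.636, 0.31, -0.635, 0.31]
ft_force: [0.3, -0.4, -0.4]
gripper_width: 0.85
```

```bash
python3 - <<'E'
from h import *
snap('side','s11',(190,130,400,380),3);im=read_camera('top')
for c in blobs(im,'yellow'):
    print(c[:,0].mean(0).round(),rect('top',c,.054), 'z.11',rect('top',c,.11)[0])
plan([470.2,-401.2,150],81.2)
E
```

```text
[383. 223.] ((469.7831726074219, -401.4351806640625), (42.21397399902344, 66.53697204589844), 81.31016540527344) z.11 (466.8086853027344, -384.2186584472656)
[223. 181.] ((587.5178833007812, 36.14562225341797), (221.209716796875, 67.97622680664062), 83.33221435546875) z.11 (579.3546142578125, 34.07691955566406)
[159. 135.] ((718.2736206054688, 225.22311401367188), (86.67301177978516, 85.78494262695312), 46.2783317565918) z.11 (704.3475341796875, 214.82135009765625)
at [ 542.2 -119.   181.3] tooly yaw -38.3 q7 -0.27 w 80.1 t 21.3 F [ 0.3 -0.4 -0.4]
shift [ 31.7 118.5 266. ] rot [ 1.055  0.    -0.002] alt [-2.09  0.    0.  ]
```

View pics/s11.png

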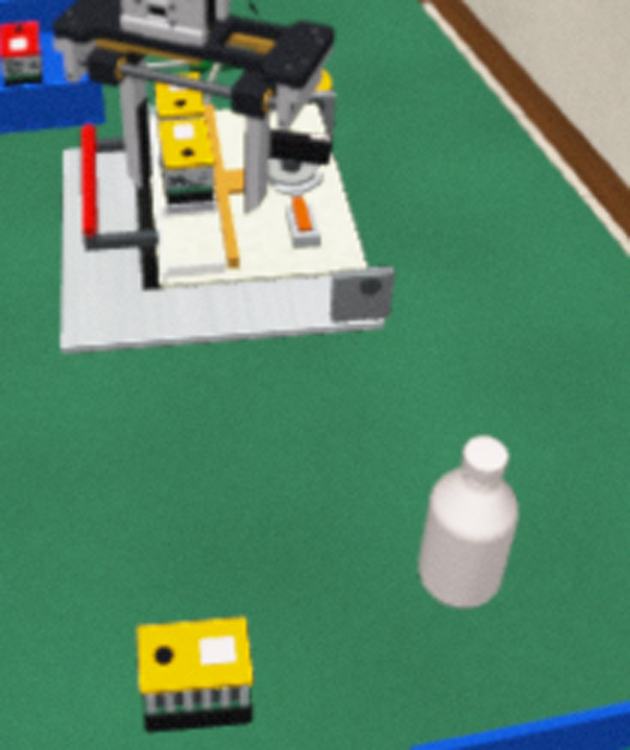

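Call:
move_arm(increments=[[0, 14, 30, 0.12, 0, 0, 80], [0, 27, 60, 0.24, 0, 0, 80], [0, 40, 90, 0.36, 0, 0, 80], [10, 54, 120, 0.48, 0, 0, 80], [20, 67, 150, 0.6, 0, 0, 80], [30, 80, 180, 0.72, 0, 0, 80], [30, 94, 210, 0.84, 0, 0, 80], [30, 107, 240, 0.96, 0, 0, 80], [30, 118, 266, 1.055, 0, 0, 80], [30, 118, 266, 1.055, 0, 0, 80]])

```text
clock: 22.13
eef_pos: [0.4712, -0.4016, 0.151]
eef_rot: [-0.705, 0.055, 0.705, 0.054]
ft_force: [0.5, -1.2, 0.4]
gripper_width: 0.852
```

Call:
move_arm(increments=[[0, 0, 0, 0, 0, 0, 80], [0, 0, 0, 0, 0, 0, 80], [0, 0, 0, 0, 0, 0, 80], [0, 0, 0, 0, 0, 0, 80], [0, 0, 0, 0, 0, 0, 80], [0, 0, 0, 0, 0, 0, 80], [0, 0, 0, 0, 0, 0, 80], [0, 0, 0, 0, 0, 0, 80], [0, 0, 0, 0, 0, 0, 80], [0, 0, 0, 0, 0, 0, 80]])

```text
clock: 22.97
eef_pos: [0.4738, -0.3967, 0.1509]
eef_rot: [0.705, -0.051, -0.705, -0.051]
ft_force: [-0.1, -0.4, -0.3]
gripper_width: 0.851
```

```bash
python3 -c "
from h import *
im=read_camera('side')
for c in blobs(im,'yellow'): print(c[:,0].mean(0).round())
plan([470,-401.3,34],81.2)"
```

```text
[256. 349.]
[266. 285.]
at [ 473.8 -396.7  150.9] tooly yaw -98.2 q7 -0.63 w 80.6 t 23.0 F [-0.  -0.1  0.7]
shift [116.9   5.1   3.1] rot [ 0.01 -0.   -0.  ] alt [-3.13  0.   -0.  ]
```

```bash
python3 -c "
from h import *
snap('side','s12');snap('top','t12')"
```

```text
(no output)
```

View pics/s12.png

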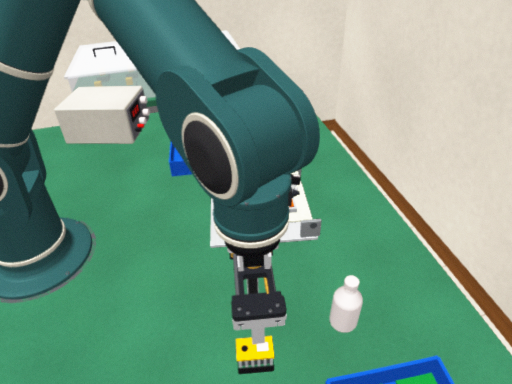

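View pics/t12.png

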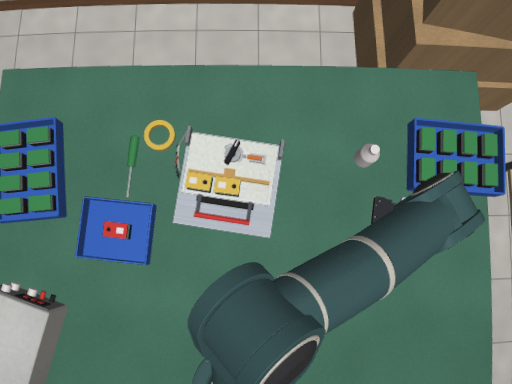

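Call:
move_arm(increments=[[38, 5, 3, 0.01, 0, 0, 80], [76, 5, 3, 0.01, 0, 0, 80], [105, 5, 3, 0.01, 0, 0, 80], [117, 5, 3, 0.01, 0, 0, 80], [117, 5, 3, 0.01, 0, 0, 80], [117, 5, 3, 0.01, 0, 0, 80], [117, 5, 3, 0.01, 0, 0, 10], [117, 5, 3, 0.01, 0, 0, 10], [117, 5, 3, 0.01, 0, 0, 10], [117, 5, 3, 0.01, 0, 0, 10]])

```text
clock: 23.95
eef_pos: [0.4706, -0.4014, 0.0348]
eef_rot: [0.705, -0.054, -0.705, -0.054]
ft_force: [0.9, -0.3, -0.6]
gripper_width: 0.602
```

Call:
move_arm(increments=[[0, 0, 0, 0, 0, 0, 10], [0, 0, 0, 0, 0, 0, 10], [0, 0, 0, 0, 0, 0, 10], [-20, 0, 0, 0, 0, 0, 10], [-40, 0, 0, 0, 0, 0, 10], [-80, 0, 0, 0, 0, 0, 10], [-120, 0, 0, 0, 0, 0, 10], [-130, 0, 0, 0, 0, 0, 10], [-130, 0, 0, 0, 0, 0, 10], [-130, 0, 0, 0, 0, 0, 10]])

```text
clock: 24.78
eef_pos: [0.4703, -0.4009, 0.1636]
eef_rot: [0.705, -0.054, -0.705, -0.054]
ft_force: [0.2, -0.9, -2.3]
gripper_width: 0.445
```

```bash
python3 -c "
from h import *
snap('side','s13')
plan(list(cr(0,-76))+[165],CY)"
```

```text
at [ 469.9 -400.6  162.7] tooly yaw -98.8 q7 -0.64 w 41.7 t 24.8 F [ 0.6 -0.8 -2.3]
shift [  -2.  -368.7  -30.1] rot [ 1.57e+00  1.00e-03 -0.00e+00] alt [-1.57  0.    0.  ]
```

View pics/s13.png

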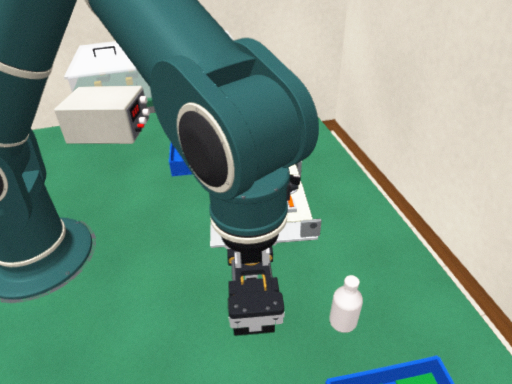

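Held (41.7 mm). Use the −1.57 turn, to pocket 1.

Call:
move_arm(increments=[[0, -30, -2, -0.12, 0, 0, 10], [0, -60, -5, -0.24, 0, 0, 10], [0, -90, -7, -0.36, 0, 0, 10], [0, -120, -10, -0.48, 0, 0, 10], [0, -150, -12, -0.6, 0, 0, 10], [0, -180, -15, -0.72, 0, 0, 10], [0, -210, -18, -0.84, 0, 0, 10], [0, -240, -20, -0.96, 0, 0, 10], [0, -270, -23, -1.08, 0, 0, 10], [0, -300, -25, -1.2, 0, 0, 10]])

```text
clock: 25.67
eef_pos: [0.54, -0.1067, 0.1623]
eef_rot: [-0.611, -0.356, 0.612, -0.355]
ft_force: [1.3, 1.1, -1.5]
gripper_width: 0.444
```

```bash
python3 -c "
from h import *
plan(list(cr(0,-76))+[165],CY)"
```

```text
at [ 540.  -106.7  162.3] tooly yaw -29.7 q7 -0.14 w 41.8 t 25.7 F [ 1.3  1.1 -1.5]
shift [ -2.7 -18.9 -65. ] rot [-0.366  0.001  0.002] alt [ 2.78  0.   -0.  ]
```

Call:
move_arm(increments=[[-2, -6, -21, -0.12, 0, 0, 10], [-2, -12, -43, -0.24, 0, 0, 10], [-2, -19, -65, -0.366, 0, 0, 10], [-2, -19, -65, -0.366, 0, 0, 10], [-2, -19, -65, -0.366, 0, 0, 10], [-2, -19, -65, -0.366, 0, 0, 10], [-2, -19, -65, -0.366, 0, 0, 10], [-2, -19, -65, -0.366, 0, 0, 10], [-2, -19, -65, -0.366, 0, 0, 10], [-2, -19, -65, -0.366, 0, 0, 10]])

```text
clock: 26.5
eef_pos: [0.5566, -0.0432, 0.1658]
eef_rot: [-0.538, -0.459, 0.538, -0.459]
ft_force: [-0.4, -1.1, -1.9]
gripper_width: 0.446
```

```bash
python3 -c "
from h import *
plan(list(cr(0,-76))+[91],CY);snap('side','s14',(190,100,340,260),5)"
```

```text
at [556.6 -43.2 165.8] tooly yaw -9.1 q7 0.06 w 41.9 t 26.5 F [-0.4 -1.1 -1.9]
shift [74.8 -1.1 -2.2] rot [-0.007  0.     0.   ] alt [ 3.13  0.   -0.  ]
```

View pics/s14.png

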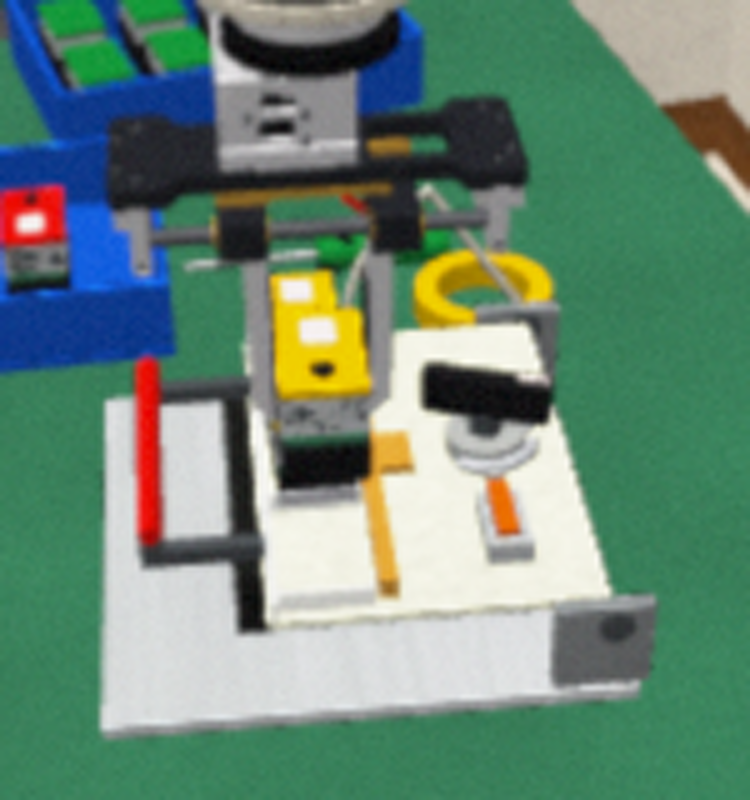

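Call:
move_arm(increments=[[15, -1, -2, 0, 0, 0, 10], [30, -1, -2, 0, 0, 0, 10], [45, -1, -2, 0, 0, 0, 10], [55, -1, -2, 0, 0, 0, 10], [60, -1, -2, 0, 0, 0, 10], [64, -1, -2, 0, 0, 0, 10], [67, -1, -2, 0, 0, 0, 10], [69, -1, -2, 0, 0, 0, 10], [69, -1, -2, 0, 0, 0, 10], [69, -1, -2, 0, 0, 0, 10]])

```text
clock: 27.38
eef_pos: [0.5562, -0.0406, 0.0972]
eef_rot: [0.538, 0.459, -0.538, 0.459]
ft_force: [0.6, 0.4, -0.9]
gripper_width: 0.445
```

```bash
python3 -c "
from h import *
plan(list(cr(0,-76))+[91],CY);snap('side','s15',(190,100,340,260),5)"
```

```text
at [556.2 -40.6  97.2] tooly yaw -9.1 q7 0.11 w 41.9 t 27.4 F [ 0.6  0.4 -0.9]
shift [ 6.2 -0.4  0.2] rot [-0.006 -0.    -0.   ] alt [ 3.14 -0.    0.  ]
```

View pics/s15.png

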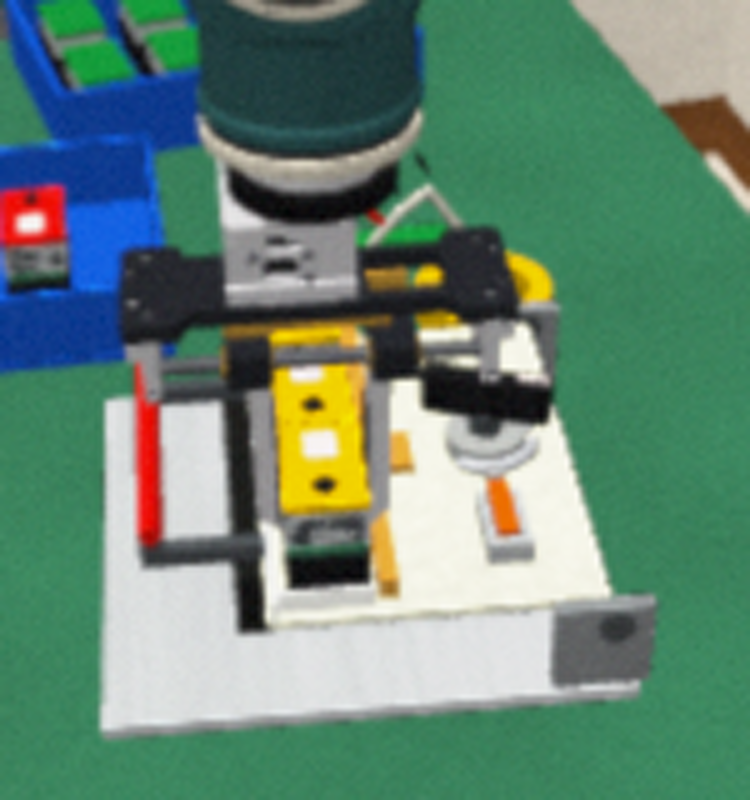

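Call:
move_arm(increments=[[2, 0, 0, 0, 0, 0, 10], [4, 0, 0, 0, 0, 0, 10], [6, 0, 0, 0, 0, 0, 10], [6, 0, 0, 0, 0, 0, 10], [6, 0, 0, 0, 0, 0, 10], [6, 0, 0, 0, 0, 0, 76], [6, 0, 0, 0, 0, 0, 76], [6, 0, 0, 0, 0, 0, 76], [6, 0, 0, 0, 0, 0, 76], [6, 0, 0, 0, 0, 0, 76]])

```text
clock: 28.27
eef_pos: [0.5561, -0.0406, 0.0909]
eef_rot: [0.538, 0.459, -0.538, 0.459]
ft_force: [-0.6, 0.3, 0.8]
gripper_width: 0.766
```

Call:
move_arm(increments=[[0, 0, 0, 0, 0, 0, 76], [0, 0, 0, 0, 0, 0, 76], [-20, 0, 0, 0, 0, 0, 76], [-50, 0, 0, 0, 0, 0, 60], [-90, 0, 0, 0, 0, 0, 50], [-90, 0, 40, 0.1, 0, 0, 50], [-90, 0, 80, 0.2, 0, 0, 50], [-90, 0, 120, 0.3, 0, 0, 50], [-90, 0, 160, 0.4, 0, 0, 50], [-90, 0, 200, 0.5, 0, 0, 50]])

```text
clock: 29.1
eef_pos: [0.524, -0.2398, 0.1812]
eef_rot: [0.636, 0.31, -0.635, 0.31]
ft_force: [1.1, 0.4, -0.5]
gripper_width: 0.531
```

```bash
python3 - <<'E'
from h import *
snap('side','s16',(190,100,340,260),5);im=snap('top','t16',(160,110,300,250),4)
for c in blobs(im,'black',20):
    p=c[:,0].mean(0)
    if abs(p[0]-232)<8 and abs(p[1]-152)<8:print(rect('top',c,.108))
plan(list(cr(95,0))+[170],62.5)
E
```

```text
((652.0507202148438, 21.557605743408203), (12.73129653930664, 53.3614616394043), 62.52643966674805)
at [ 522.3 -244.7  181.4] tooly yaw -38.4 q7 -0.02 w 49.8 t 29.2 F [-0.7 -0.   0.8]
shift [  10.6  -55.6 -293.7] rot [ 1.38e+00  1.00e-03 -3.00e-03] alt [-1.76  0.    0.  ]
```

View pics/s16.png

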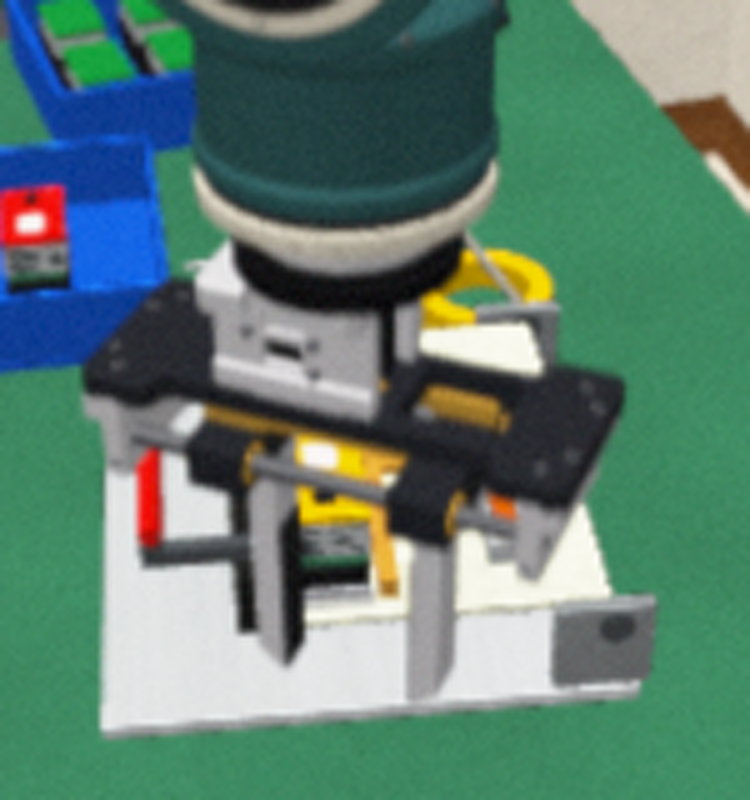

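View pics/t16.png

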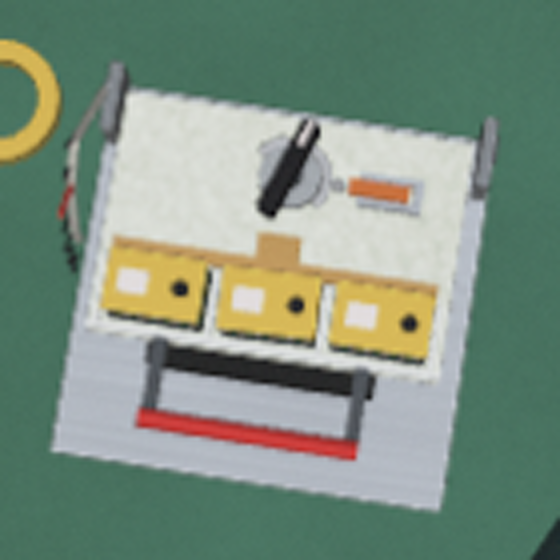

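```bash
python3 - <<'E'
from h import *
im=snap('top','t17',(215,130,255,170),14)
for z in(.108,):
  a=onz('top',(160+268/4,110+212/4),z);b=onz('top',(160+315/4,110+122/4),z);print(a,b,(a+b)/2,np.linalg.norm(a-b),np.rad2deg(np.arctan2(*(b-a)[1::-1])))
print(np.rad2deg(0))
E
```

```text
[0.62736762 0.03176347 0.108     ] [0.68880522 0.00072135 0.108     ] [0.65808642 0.01624241 0.108     ] 0.06883452963521325 -26.805760833759308
0.0
```

View pics/t17.png

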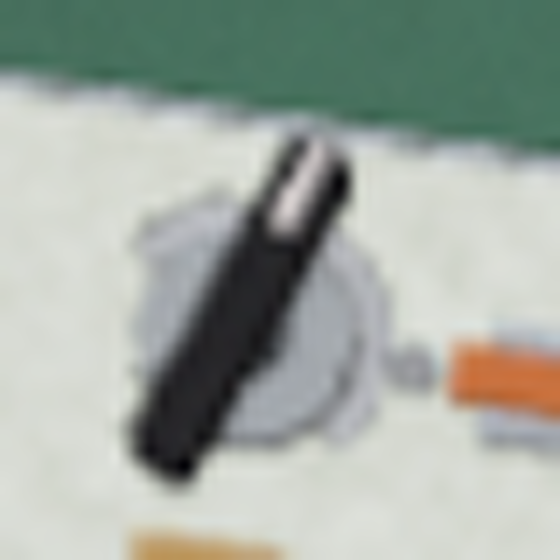

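Call:
move_arm(increments=[[0, -6, -30, -0.12, 0, 0, 50], [0, -12, -60, -0.24, 0, 0, 50], [0, -18, -90, -0.36, 0, 0, 50], [0, -24, -120, -0.48, 0, 0, 50], [0, -30, -150, -0.6, 0, 0, 50], [0, -36, -180, -0.72, 0, 0, 50], [0, -42, -210, -0.84, 0, 0, 50], [0, -47, -240, -0.96, 0, 0, 50], [0, -52, -270, -1.08, 0, 0, 50], [0, -55, -293, -1.2, 0, 0, 50]])

```text
clock: 30.08
eef_pos: [0.6607, 0.0317, 0.1808]
eef_rot: [0.345, 0.618, -0.344, 0.617]
ft_force: [0.0, -0.2, 0.7]
gripper_width: 0.534
```

```bash
python3 - <<'E'
from h import *
plan(list(cr(95,0))+[150],62.5)
E
```

```text
at [660.7  31.7 180.8] tooly yaw 31.6 q7 0.6 w 50.2 t 30.1 F [ 0.  -0.2  0.7]
shift [30.8 -5.8 10.3] rot [-0.539 -0.001 -0.001] alt [ 2.6 -0.   0. ]
```

```bash
python3 - <<'E'
from h import *
im=cv2.imread('pics/t16.png')[:,:,::-1]
H,S,V=cv2.split(cv2.cvtColor(np.ascontiguousarray(im),cv2.COLOR_RGB2HSV))
# module corner reading from zoomed picture (module 1, rightmost)
for q in [(344,277),(438,291),(428,361),(333,343)]:
    pass
P=[onz('top',(160+x/4,110+y/4),.110) for x,y in [(337,279),(436,291),(427,358),(330,343)]]
print(np.mean(P,0)*1000, 'tcp 556.1 -40.6')
P=[onz('top',(160+x/4,110+y/4),.110) for x,y in [(225,263),(322,273),(315,341),(216,328)]]
print(np.mean(P,0)*1000, 'tcp 567.2 34')
print(onz('top',(233.4,153.2),.072)*1000, onz('top',(232.5,152.3),.108)*1000, onz('top',(232.5,152.3),.105)*1000)
E
```

```text
[556.37902426 -44.22582737 110.        ] tcp 556.1 -40.6
[567.24627442  30.31692885 110.        ] tcp 567.2 34
[661.45139484  15.63510861  72.        ] [656.44994079  17.29165978 108.        ] [657.07664626  17.36091095 105.        ]
```

```bash
python3 - <<'E'
from h import *
plan([659.5,18.5,150],62.5)
E
```

```text
at [660.7  31.7 180.8] tooly yaw 31.6 q7 0.6 w 50.2 t 30.1 F [ 0.  -0.2  0.7]
shift [30.8 -8.  10.7] rot [-0.539 -0.001 -0.001] alt [ 2.6 -0.   0. ]
```

Call:
move_arm(increments=[[0, -3, 6, -0.12, 0, 0, 50], [0, -6, 12, -0.24, 0, 0, 50], [10, -6, 12, -0.36, 0, 0, 50], [20, -6, 12, -0.48, 0, 0, 50], [30, -6, 12, -0.54, 0, 0, 50], [30, -6, 12, -0.54, 0, 0, 50], [30, -6, 12, -0.54, 0, 0, 50], [30, -6, 12, -0.54, 0, 0, 50], [30, -6, 12, -0.54, 0, 0, 50], [30, -6, 12, -0.54, 0, 0, 50]])

```text
clock: 30.92
eef_pos: [0.6615, 0.0142, 0.1515]
eef_rot: [0.171, 0.686, -0.171, 0.686]
ft_force: [-0.5, -0.0, -0.1]
gripper_width: 0.534
```

```bash
python3 - <<'E'
from h import *
plan([659.5,18.5,96],62.5)
snap('side','s17',(190,100,340,260),5)
E
```

```text
at [661.5  14.2 151.5] tooly yaw 62.0 q7 1.11 w 50.2 t 30.9 F [-0.5 -0.  -0.1]
shift [55.5  2.8 -3.8] rot [-0.01   0.001 -0.   ] alt [ 3.13 -0.   -0.  ]
```

View pics/s17.png

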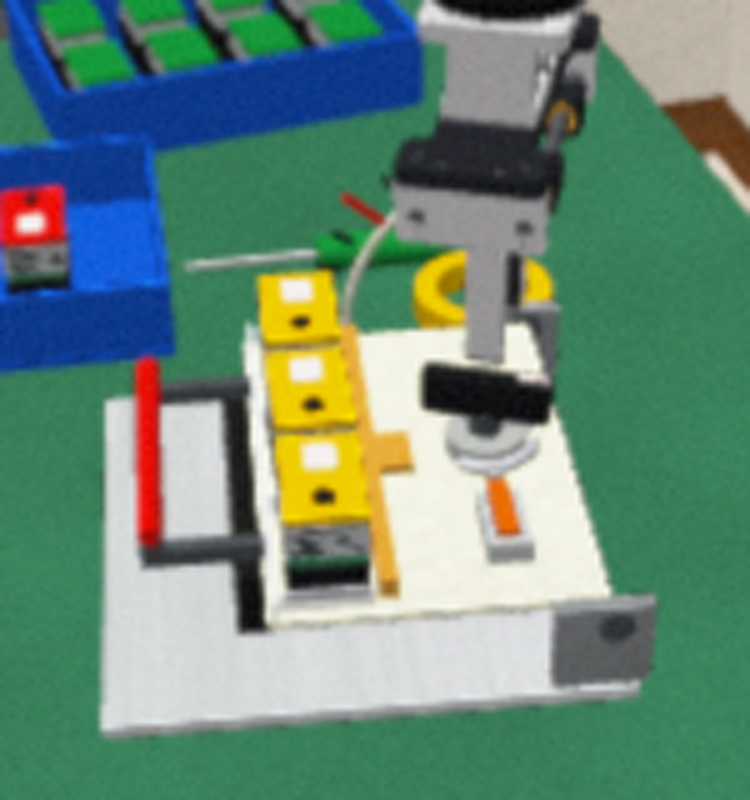

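Call:
move_arm(increments=[[0, 2.8, -3.8, -0.01, 0, 0, 50], [15, 2.8, -3.8, -0.01, 0, 0, 50], [30, 2.8, -3.8, -0.01, 0, 0, 50], [43, 2.8, -3.8, -0.01, 0, 0, 50], [50, 2.8, -3.8, -0.01, 0, 0, 50], [55, 2.8, -3.8, -0.01, 0, 0, 50], [55, 2.8, -3.8, -0.01, 0, 0, 50], [55, 2.8, -3.8, -0.01, 0, 0, 30], [55, 2.8, -3.8, -0.01, 0, 0, 30], [55, 2.8, -3.8, -0.01, 0, 0, 30]])

```text
clock: 31.8
eef_pos: [0.6596, 0.0181, 0.0966]
eef_rot: [0.168, 0.687, -0.168, 0.687]
ft_force: [0.3, 0.4, -0.1]
gripper_width: 0.351
```

```bash
python3 - <<'E'
from h import *
plan([659.5,18.5,96],62.5)
print(read_state()['ft_torque'])
snap('side','s18',(230,100,340,200),7)
E
```

```text
at [659.6  18.1  96.6] tooly yaw 62.6 q7 1.12 w 33.0 t 31.8 F [ 0.3  0.4 -0.1]
shift [ 0.6  0.3 -0.2] rot [ 0.001  0.001 -0.   ] alt [-3.14  0.    0.  ]
[-0.06331915 -0.02386516  0.01754779]
```

View pics/s18.png

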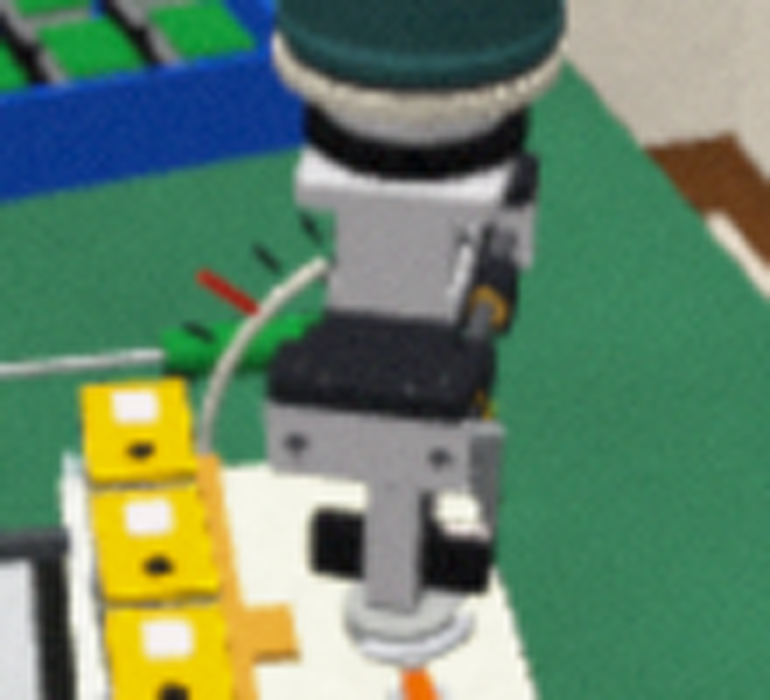

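Call:
move_arm(increments=[[0, 0, 0, 0, 0, 0, 24], [0, 0, 0, 0, 0, 0, 22], [0, 0, 0, 0, 0, 0, 20], [0, 0, 0, 0, 0, 0, 19], [0, 0, 0, 0, 0, 0, 18], [0, 0, 0, 0, 0, 0, 18], [0, 0, 0, 0, 0, 0, 18], [0, 0, 0, 0, 0, 0, 18], [0, 0, 0, 0, 0, 0, 18], [0, 0, 0, 0, 0, 0, 18]])

```text
clock: 32.68
eef_pos: [0.6594, 0.0185, 0.0959]
eef_rot: [0.168, 0.687, -0.167, 0.687]
ft_force: [2.7, 3.6, -0.0]
gripper_width: 0.194
```

```bash
python3 - <<'E'
from h import *
plan([659.5,18.5,96],62.5)
E
```

```text
at [659.4  18.5  95.9] tooly yaw 62.6 q7 1.12 w 18.2 t 32.7 F [ 2.7  3.6 -0. ]
shift [-0.1  0.   0.1] rot [ 0.001  0.    -0.   ] alt [-3.14  0.    0.  ]
```

Call:
move_arm(increments=[[0, 1, 1, 0, 0, 0, 18], [0, 2.2, 1, 0, 0, 0, 18], [0, 2.2, 1, 0, 0, 0, 18], [0, 2.2, 1, 0, 0, 0, 18], [0, 2.2, 1, 0, 0, 0, 18], [0, 2.2, 1, 0, 0, 0, 17], [0, 2.2, 1, 0, 0, 0, 17], [0, 2.2, 1, 0, 0, 0, 17], [0, 2.2, 1, 0, 0, 0, 17], [0, 2.2, 1, 0, 0, 0, 17]])

```text
clock: 33.52
eef_pos: [0.6611, 0.0197, 0.0959]
eef_rot: [0.168, 0.687, -0.168, 0.687]
ft_force: [0.1, 0.0, 0.2]
gripper_width: 0.184
```

```bash
python3 - <<'E'
from h import *
plan([659.5,18.5,96],62.5);print(read_state()['ft_torque'])
E
```

```text
at [661.1  19.7  95.9] tooly yaw 62.6 q7 1.12 w 17.3 t 33.5 F [0.1 0.  0.2]
shift [-0.1 -1.8 -0.9] rot [0.001 0.    0.   ] alt [-3.14 -0.    0.  ]
[-0.04913266  0.03122197 -0.00834088]
```

Call:
move_arm(increments=[[0, 0, 0, 0.1, 0, 0, 17], [0, 0, 0, 0.2, 0, 0, 17], [0, 0, 0, 0.3, 0, 0, 17], [0, 0, 0, 0.4, 0, 0, 17], [0, 0, 0, 0.5, 0, 0, 17], [0, 0, 0, 0.6, 0, 0, 17], [0, 0, 0, 0.7, 0, 0, 17], [0, 0, 0, 0.8, 0, 0, 17], [0, 0, 0, 0.8, 0, 0, 17], [0, 0, 0, 0.8, 0, 0, 17]])

```text
clock: 34.35
eef_pos: [0.6608, 0.0197, 0.0958]
eef_rot: [0.421, 0.568, -0.421, 0.568]
ft_force: [-2.9, -0.3, 2.0]
gripper_width: 0.178
```

```bash
python3 - <<'E'
from h import *
plan([661,19.7,96],62.5);print(read_state()['ft_torque'])
snap('side','s19',(230,100,340,200),7)
E
```

```text
at [660.8  19.7  95.8] tooly yaw 16.9 q7 0.43 w 16.7 t 34.4 F [-2.9 -0.3  2. ]
shift [-0.2  0.1  0.1] rot [-0.796 -0.     0.001] alt [2.35 0.   0.  ]
[-0.33485144  0.9079331   0.0314132 ]
```

View pics/s19.png

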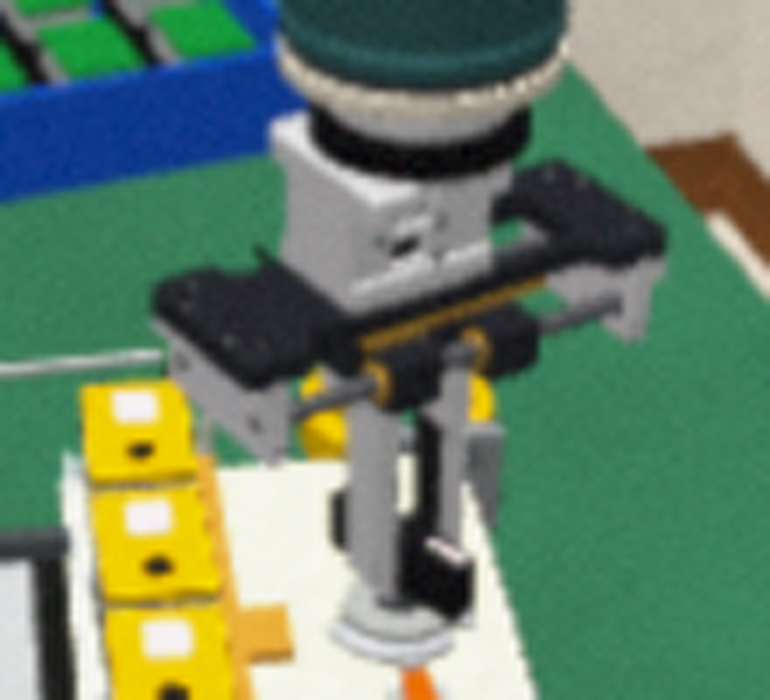

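Call:
move_arm(increments=[[0, 0, 0, 0.1, 0, 0, 17], [0, 0, 0, 0.2, 0, 0, 17], [0, 0, 0, 0.3, 0, 0, 17], [0, 0, 0, 0.4, 0, 0, 17], [0, 0, 0, 0.5, 0, 0, 17], [0, 0, 0, 0.6, 0, 0, 17], [0, 0, 0, 0.65, 0, 0, 17], [0, 0, 0, 0.7, 0, 0, 17], [0, 0, 0, 0.7, 0, 0, 17], [0, 0, 0, 0.7, 0, 0, 17]])

```text
clock: 35.23
eef_pos: [0.6603, 0.0196, 0.0956]
eef_rot: [-0.59, -0.39, 0.591, -0.389]
ft_force: [-7.2, -1.3, 3.7]
gripper_width: 0.18
```

```bash
python3 - <<'E'
from h import *
plan([661,19.7,96],-27.5);print(read_state()['ft_torque'])
snap('side','s20',(230,100,340,200),7)
im=snap('top','t20',(200,120,280,180),8)
for c in blobs(im,'orange',5): print(c[:,0].mean(0),rect('top',c,.066))
E
```

```text
at [660.3  19.6  95.6] tooly yaw -23.2 q7 -0.17 w 16.9 t 35.2 F [-7.2 -1.3  3.7]
shift [-0.4  0.6 -0.4] rot [0.075 0.001 0.002] alt [-3.07 -0.    0.  ]
[-0.27113215  1.83332668  0.08776339]
[254.22580645 157.19354839] ((651.4721069335938, -41.012779235839844), (39.94620895385742, 7.863227844238281), 80.5367660522461)
```

View pics/s20.png

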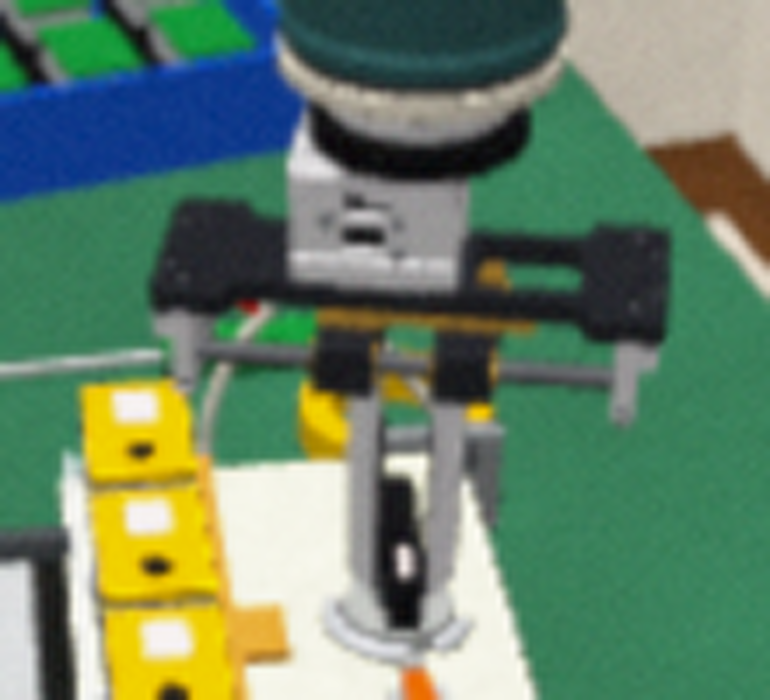

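View pics/t20.png

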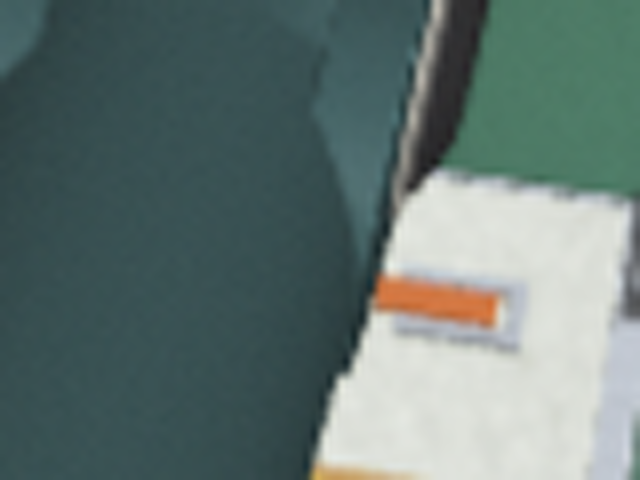

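Call:
move_arm(increments=[[0, -0.7, 0, 0.03, 0, 0, 17], [0, -0.7, 0, 0.06, 0, 0, 17], [0, -0.7, 0, 0.09, 0, 0, 17], [0, -0.7, 0, 0.12, 0, 0, 17], [0, -0.7, 0, 0.12, 0, 0, 17], [0, -0.7, 0, 0.12, 0, 0, 17], [0, -0.7, 0, 0.12, 0, 0, 17], [0, -0.7, 0, 0.12, 0, 0, 17], [0, -0.7, 0, 0.12, 0, 0, 17], [0, -0.7, 0, 0.12, 0, 0, 17]])

```text
clock: 36.17
eef_pos: [0.6606, 0.02, 0.0959]
eef_rot: [0.613, 0.352, -0.613, 0.352]
ft_force: [0.4, 0.6, -0.2]
gripper_width: 0.184
```

```bash
python3 - <<'E'
from h import *
plan([661,19.7,96],-27.5);print(read_state()['ft_torque'])
snap('side','s21',(230,100,340,200),7)
im=snap('top','t21',(200,120,280,180),8)
for c in blobs(im,'orange',5): print(c[:,0].mean(0),rect('top',c,.066))
E
```

```text
at [660.6  20.   95.9] tooly yaw -30.2 q7 -0.28 w 17.3 t 36.2 F [ 0.4  0.6 -0.2]
shift [-0.1  0.5  0. ] rot [-0.047 -0.    -0.   ] alt [ 3.09 -0.    0.  ]
[-0.10900987  0.07837983  0.02233937]
[252.22222222 157.        ] ((652.3284912109375, -35.871925354003906), (34.036521911621094, 7.861813068389893), 80.52961730957031)
```

View pics/s21.png

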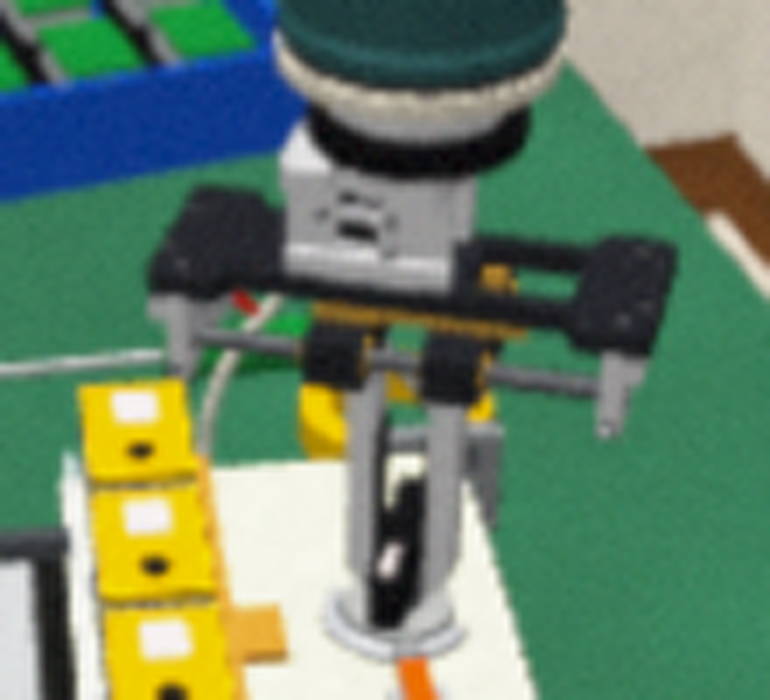

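View pics/t21.png

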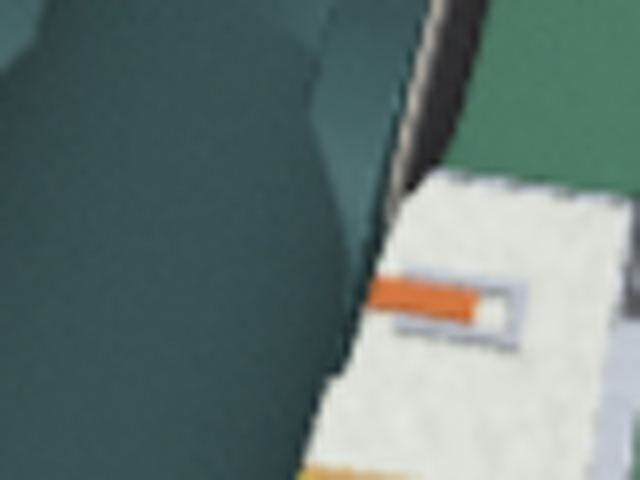

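Call:
move_arm(increments=[[0, 0, 0, 0, 0, 0, 40], [0, 0, 0, 0, 0, 0, 40], [0, 0, 0, 0, 0, 0, 40], [0, 0, 0, 0, 0, 0, 40], [-20, 0, 0, 0, 0, 0, 40], [-50, 0, 0, 0, 0, 0, 40], [-85, 0, 0, 0, 0, 0, 40], [-85, 0, 0, 0, 0, 0, 40], [-85, 0, 0, 0, 0, 0, 40], [-85, 0, 0, 0, 0, 0, 40]])

```text
clock: 37.1
eef_pos: [0.6603, 0.0202, 0.1805]
eef_rot: [-0.613, -0.352, 0.613, -0.352]
ft_force: [-1.0, -0.5, -0.2]
gripper_width: 0.426
```

```bash
python3 - <<'E'
from h import *
plan(list(cr(-85,0))+[180],CY)
E
```

```text
at [660.3  20.2 180.5] tooly yaw -30.2 q7 -0.32 w 40.0 t 37.1 F [-1.  -0.5 -0.2]
shift [   0.5 -166.5   65.8] rot [-0.376 -0.     0.   ] alt [2.77 0.   0.  ]
```

Call:
move_arm(increments=[[0, -33, 13, -0.09, 0, 0, 50], [0, -66, 26, -0.18, 0, 0, 50], [0, -100, 39, -0.27, 0, 0, 50], [0, -133, 52, -0.36, 0, 0, 50], [0, -166, 66, -0.376, 0, 0, 50], [0, -166, 66, -0.376, 0, 0, 50], [0, -166, 66, -0.376, 0, 0, 50], [0, -166, 66, -0.376, 0, 0, 50], [0, -166, 66, -0.376, 0, 0, 50], [0, -166, 66, -0.376, 0, 0, 50]])

```text
clock: 37.93
eef_pos: [0.4845, 0.0463, 0.1805]
eef_rot: [-0.536, -0.46, 0.537, -0.461]
ft_force: [-0.1, 0.2, -0.3]
gripper_width: 0.533
```

```bash
python3 - <<'E'
from h import *
plan(list(cr(-85,0))+[70],CY)
snap('top','t22',(160,110,300,250),4);snap('side','s22',(190,100,340,260),5)
E
```

```text
at [484.5  46.3 180.5] tooly yaw -8.7 q7 -0.15 w 50.1 t 37.9 F [-0.1  0.2 -0.3]
shift [110.5  -1.3  -0.8] rot [-0.001  0.001  0.   ] alt [ 3.14  0.   -0.  ]
```

View pics/t22.png

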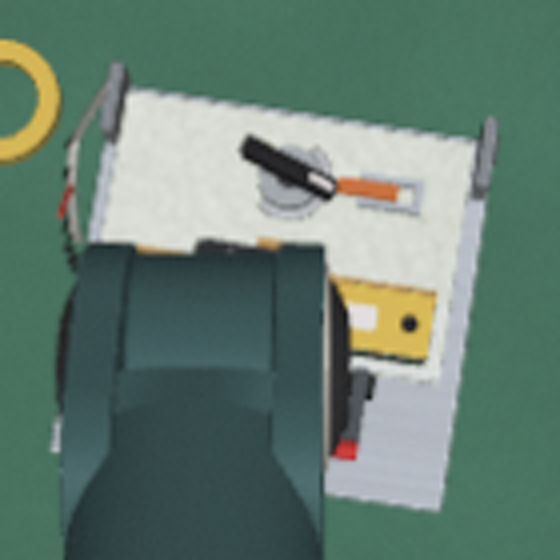

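View pics/s22.png

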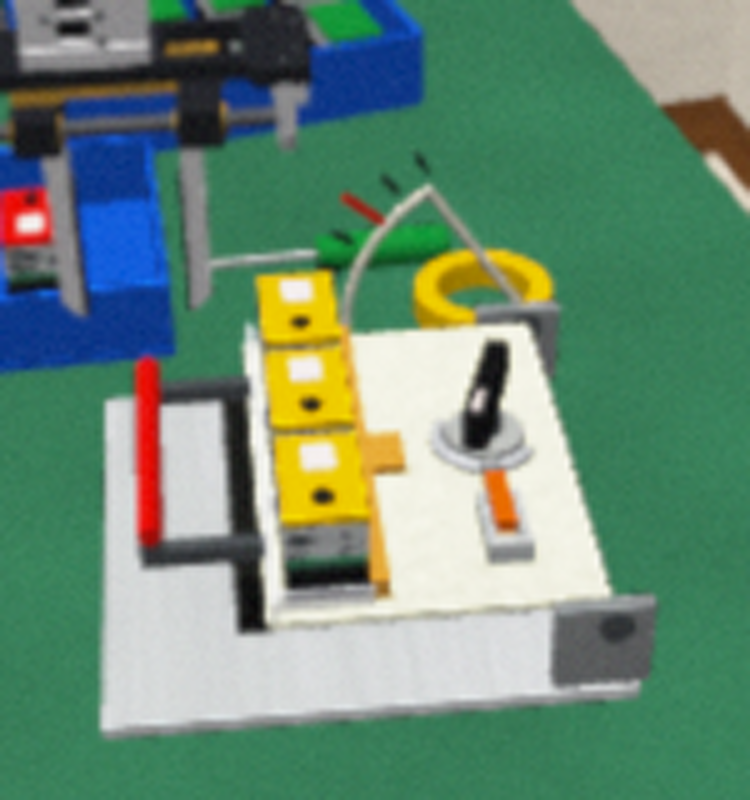

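Call:
move_arm(increments=[[25, -1.3, -0.8, 0, 0, 0, 50], [50, -1.3, -0.8, 0, 0, 0, 50], [75, -1.3, -0.8, 0, 0, 0, 50], [95, -1.3, -0.8, 0, 0, 0, 50], [105, -1.3, -0.8, 0, 0, 0, 50], [110, -1.3, -0.8, 0, 0, 0, 50], [110, -1.3, -0.8, 0, 0, 0, 50], [110, -1.3, -0.8, 0, 0, 0, 25], [110, -1.3, -0.8, 0, 0, 0, 20], [110, -1.3, -0.8, 0, 0, 0, 17]])

```text
clock: 38.87
eef_pos: [0.4832, 0.0477, 0.0718]
eef_rot: [0.537, 0.46, -0.536, 0.461]
ft_force: [-0.8, -0.2, -0.3]
gripper_width: 0.359
```

```bash
python3 - <<'E'
from h import *
plan(list(cr(-85,0))+[70],CY)
E
```

```text
at [483.2  47.7  71.8] tooly yaw -8.7 q7 -0.02 w 33.7 t 38.9 F [-0.8 -0.2 -0.3]
shift [1.8 0.1 0.6] rot [-0.    -0.001 -0.001] alt [ 3.14 -0.    0.  ]
```

Call:
move_arm(increments=[[0, 0, 0, 0, 0, 0, 17], [0, 0, 0, 0, 0, 0, 17], [0, 0, 0, 0, 0, 0, 17], [0, 0, 0, 0, 0, 0, 17], [0, 0, 0, 0, 0, 0, 16], [0, 0, 0, 0, 0, 0, 10], [0, 0, 0, 0, 0, 0, 10], [0, 0, 0, 0, 0, 0, 10], [0, 0, 0, 0, 0, 0, 10], [0, 0, 0, 0, 0, 0, 10]])

```text
clock: 39.7
eef_pos: [0.482, 0.0477, 0.0708]
eef_rot: [-0.536, -0.461, 0.537, -0.46]
ft_force: [-4.5, 0.8, 5.5]
gripper_width: 0.138
```

```bash
python3 - <<'E'
from h import *
plan(list(cr(-85,0))+[70],CY)
snap('side','s23',(190,100,340,260),5)
a0=np.arctan2(25,224)
for i in range(0,41,4):
    t=a0+np.deg2rad(i);print(i,(225.4*(np.cos(a0)-np.cos(t))).round(1),(225.4*(np.sin(t)-np.sin(a0))).round(1))
E
```

```text
at [482.   47.7  70.8] tooly yaw -8.7 q7 -0.02 w 13.0 t 39.7 F [-4.5  0.8  5.5]
shift [0.8 1.4 0.3] rot [-0.     0.     0.001] alt [ 3.14  0.   -0.  ]
0 0.0 0.0
4 2.3 15.6
8 5.7 30.9
12 10.1 46.0
16 15.6 60.8
20 22.1 75.1
24 29.5 89.0
28 38.0 102.2
32 47.3 114.9
36 57.5 126.9
40 68.5 138.1
```

View pics/s23.png

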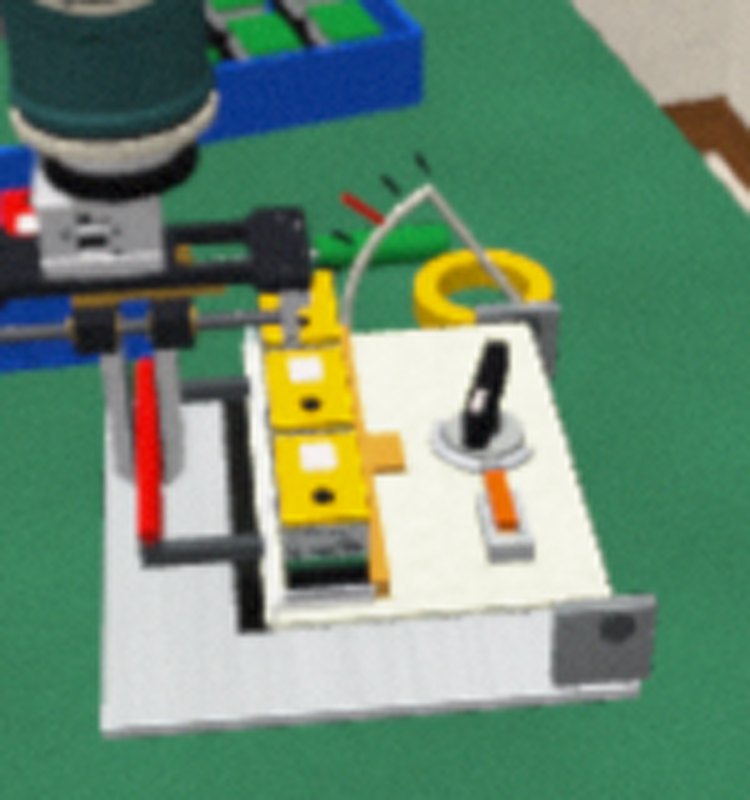

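Call:
move_arm(increments=[[-8, 1, 0, 0, 0, 0, 10], [-15.6, 2.3, 0, 0, 0, 0, 10], [-23, 4, 0, 0, 0, 0, 10], [-31, 5.7, 0, 0, 0, 0, 10], [-38.5, 7.9, 0, 0, 0, 0, 10], [-46, 10.1, 0, 0, 0, 0, 10], [-53, 12.8, 0, 0, 0, 0, 10], [-60.8, 15.6, 0, 0, 0, 0, 10], [-60.8, 15.6, 0, 0, 0, 0, 10], [-60.8, 15.6, 0, 0, 0, 0, 10]])

```text
clock: 40.58
eef_pos: [0.497, 0.0453, 0.1326]
eef_rot: [-0.536, -0.461, 0.537, -0.46]
ft_force: [-15.0, 2.4, 6.7]
gripper_width: 0.139
```

```bash
python3 - <<'E'
from h import *
plan(list(cr(-85,0))+[70],CY)
snap('side','s24',(190,100,340,260),5)
E
```

```text
at [497.   45.3 132.6] tooly yaw -8.7 q7 -0.08 w 13.0 t 40.6 F [-15.    2.4   6.7]
shift [ 62.6 -13.7   0.3] rot [-0.    -0.     0.002] alt [3.14 0.   0.  ]
```

View pics/s24.png

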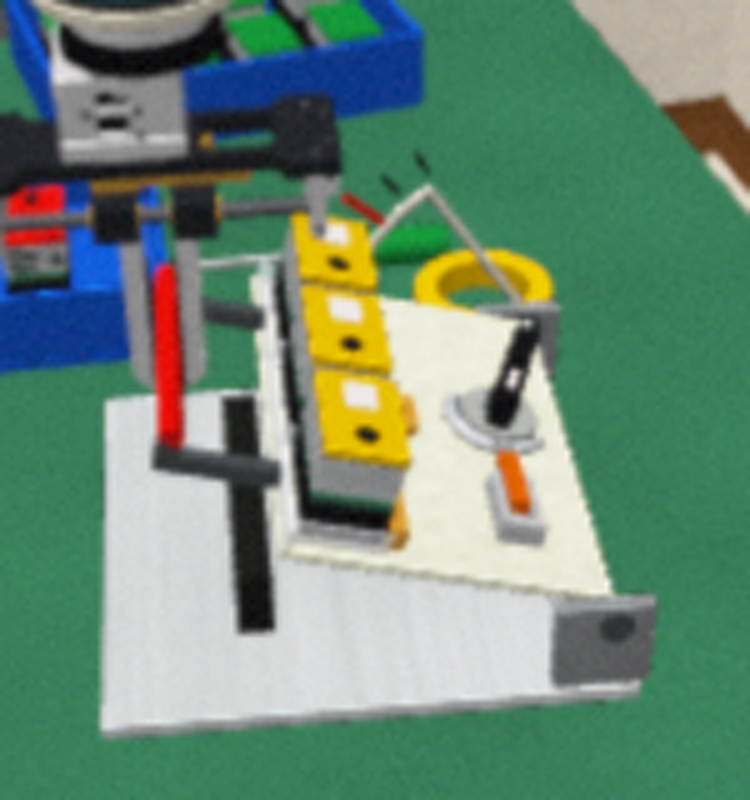

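Call:
move_arm(increments=[[-7, 1, 0, 0, 0, 0, 10], [-14, 5, 0, 0, 0, 0, 10], [-21, 8.5, 0, 0, 0, 0, 10], [-28, 12.4, 0, 0, 0, 0, 10], [-35, 16.6, 0, 0, 0, 0, 10], [-41.4, 20.9, 0, 0, 0, 0, 10], [-48, 25.5, 0, 0, 0, 0, 10], [-54, 30.2, 0, 0, 0, 0, 10], [-54, 30.2, 0, 0, 0, 0, 10], [-54, 30.2, 0, 0, 0, 0, 10]])

```text
clock: 41.47
eef_pos: [0.5269, 0.0407, 0.1871]
eef_rot: [-0.536, -0.461, 0.537, -0.46]
ft_force: [-21.1, 2.1, 17.3]
gripper_width: 0.138
```

```bash
python3 - <<'E'
from h import *
plan(list(cr(-85,0))+[70],CY)
snap('side','s25',(190,100,340,260),5)
E
```

```text
at [526.9  40.7 187.1] tooly yaw -8.7 q7 -0.09 w 13.0 t 41.5 F [-21.1   2.1  17.3]
shift [117.2 -43.8   0.3] rot [-0.    -0.001  0.003] alt [3.14 0.   0.  ]
```

View pics/s25.png

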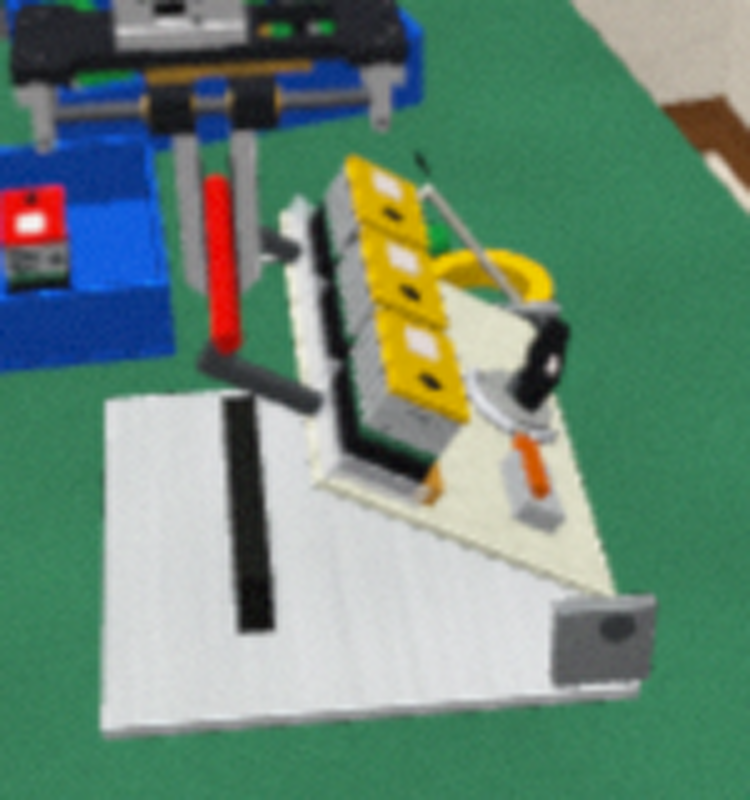

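Call:
move_arm(increments=[[-4, 1, 0, 0, 0, 0, 10], [-8, 4, 0, 0, 0, 0, 10], [-12, 8, 0, 0, 0, 0, 10], [-16, 11.5, 0, 0, 0, 0, 10], [-20, 15, 0, 0, 0, 0, 10], [-24.5, 19, 0, 0, 0, 0, 10], [-24.5, 19, 0, 0, 0, 0, 10], [-24.5, 19, 0, 0, 0, 0, 10], [-24.5, 19, 0, 0, 0, 0, 10], [-24.5, 19, 0, 0, 0, 0, 10]])

```text
clock: 42.35
eef_pos: [0.5472, 0.0376, 0.2115]
eef_rot: [0.537, 0.46, -0.536, 0.461]
ft_force: [-7.7, 0.4, 3.4]
gripper_width: 0.137
```

```bash
python3 - <<'E'
from h import *
plan(list(cr(-85,0))+[70],CY)
p=read_state()['eef_pos']*1000
x=(p[:2]-cr(140,0))@EX; print('tilt est', np.rad2deg(np.arctan2(p[2]+5-50,-x)-np.arctan2(25,225)), np.hypot(p[2]-45,x))
snap('side','s26',(190,100,340,260),5);snap('top','t26',(160,110,300,250),4)
E
```

```text
at [547.2  37.6 211.5] tooly yaw -8.7 q7 -0.09 w 12.9 t 42.4 F [-7.7  0.4  3.4]
shift [141.5 -64.7   0.3] rot [-0. -0. -0.] alt [ 3.14 -0.    0.  ]
tilt est 39.73617320266387 231.1642872404239
```

View pics/s26.png

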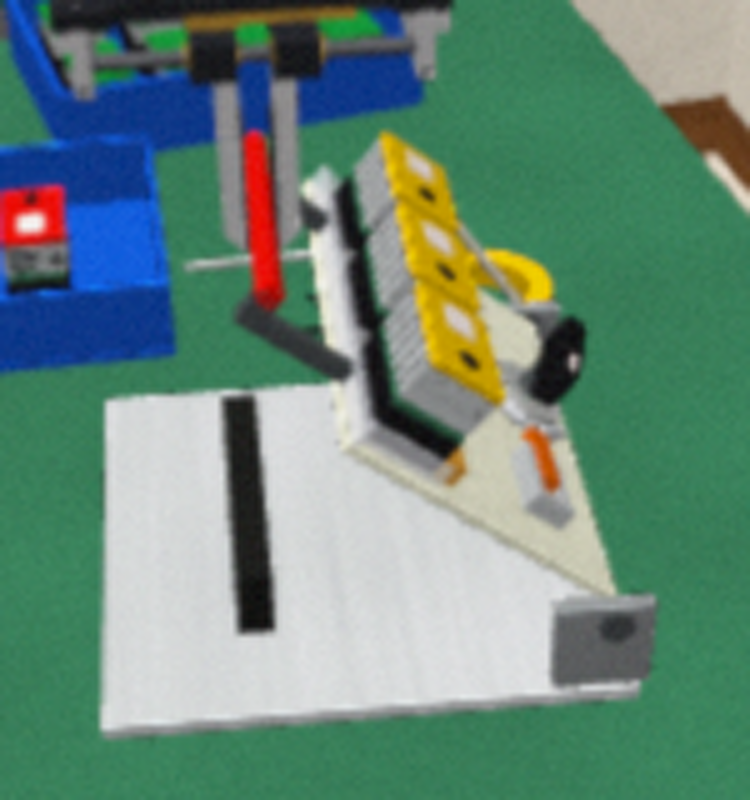

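View pics/t26.png

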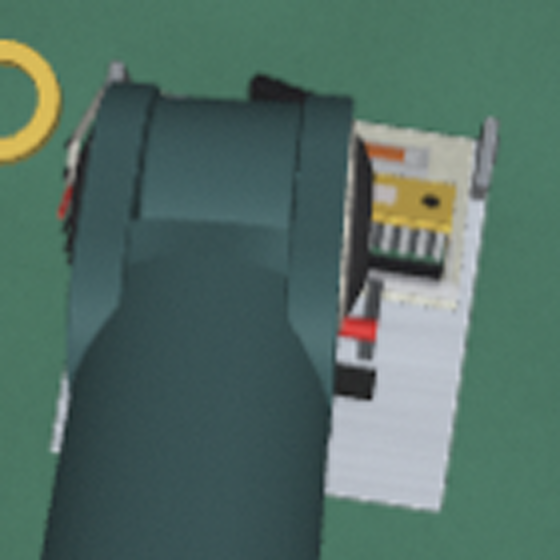

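```bash
python3 - <<'E'
from h import *
X,e=tri((160+377/4-.4,110+328/4-.4),(190+270/5-.4,100+300/5-.4));print(X,e)
X*=1000;d=X[:2]-MID;x=d@EX;print('cradle x,y',x,d@EY,'tilt',np.rad2deg(np.arctan2(X[2]-50,140-x)-np.arctan2(25,225)),np.hypot(X[2]-50,140-x))
for a in(34,40,46):
  t=np.deg2rad(a)+np.arctan2(25,225); q=cr(140-225.4*np.cos(t),-75); P=[q[0]/1000,q[1]/1000,(50+225.4*np.sin(t))/1000]
  print(a,proj('side',P),proj('top',P))
E
```

```text
[ 0.53738514 -0.03705621  0.20926057] 0.002147153146075995
cradle x,y -18.777259777267773 -75.06012559191551 tilt 38.74687882449413 224.88696727603167
34 [238.65190293 164.78234627] [252.85350638 197.92277277]
40 [245.3801417  157.98673436] [254.011048   190.55973733]
46 [253.03988506 151.67248757] [255.28657519 182.40394112]
```

Call:
move_arm(increments=[[0, 0, 0, 0, 0, 0, 10], [0, 0, 0, 0, 0, 0, 10], [0, 0, 0, 0, 0, 0, 10], [0, 0, 0, 0, 0, 0, 10], [0, 0, 0, 0, 0, 0, 10], [0, 0, 0, 0, 0, 0, 10], [0, 0, 0, 0, 0, 0, 10], [0, 0, 0, 0, 0, 0, 10], [0, 0, 0, 0, 0, 0, 10], [0, 0, 0, 0, 0, 0, 10]])

```text
clock: 43.28
eef_pos: [0.5472, 0.0376, 0.2115]
eef_rot: [0.537, 0.46, -0.536, 0.461]
ft_force: [-5.8, 1.0, 3.7]
gripper_width: 0.14
```

Call:
move_arm(increments=[[0, 0, 0, 0, 0, 0, 10], [0, 0, 0, 0, 0, 0, 10], [0, 0, 0, 0, 0, 0, 10], [0, 0, 0, 0, 0, 0, 10], [0, 0, 0, 0, 0, 0, 10], [0, 0, 0, 0, 0, 0, 10], [0, 0, 0, 0, 0, 0, 10], [0, 0, 0, 0, 0, 0, 10], [0, 0, 0, 0, 0, 0, 10], [0, 0, 0, 0, 0, 0, 10]])

```text
clock: 44.12
eef_pos: [0.5472, 0.0376, 0.2115]
eef_rot: [0.537, 0.46, -0.536, 0.461]
ft_force: [-6.1, 1.7, 3.6]
gripper_width: 0.139
```

Call:
move_arm(increments=[[0, 0, 0, 0, 0, 0, 10], [0, 0, 0, 0, 0, 0, 10], [0, 0, 0, 0, 0, 0, 10], [0, 0, 0, 0, 0, 0, 10], [0, 0, 0, 0, 0, 0, 10], [0, 0, 0, 0, 0, 0, 10], [0, 0, 0, 0, 0, 0, 10], [0, 0, 0, 0, 0, 0, 10], [0, 0, 0, 0, 0, 0, 10], [0, 0, 0, 0, 0, 0, 10]])

```text
clock: 44.95
eef_pos: [0.5472, 0.0375, 0.2115]
eef_rot: [0.537, 0.46, -0.536, 0.461]
ft_force: [-6.9, 0.5, 2.7]
gripper_width: 0.139
```

Call:
move_arm(increments=[[0, 0, 0, 0, 0, 0, 10], [0, 0, 0, 0, 0, 0, 10], [0, 0, 0, 0, 0, 0, 10], [0, 0, 0, 0, 0, 0, 10], [0, 0, 0, 0, 0, 0, 10], [0, 0, 0, 0, 0, 0, 10], [0, 0, 0, 0, 0, 0, 10], [0, 0, 0, 0, 0, 0, 10], [0, 0, 0, 0, 0, 0, 10], [0, 0, 0, 0, 0, 0, 10]])

```text
clock: 45.78
eef_pos: [0.5472, 0.0376, 0.2115]
eef_rot: [0.537, 0.46, -0.536, 0.461]
ft_force: [-7.1, 1.9, 2.8]
gripper_width: 0.138
```

Call:
move_arm(increments=[[0, 0, 0, 0, 0, 0, 10], [0, 0, 0, 0, 0, 0, 10], [0, 0, 0, 0, 0, 0, 10], [0, 0, 0, 0, 0, 0, 10], [0, 0, 0, 0, 0, 0, 10], [0, 0, 0, 0, 0, 0, 10], [0, 0, 0, 0, 0, 0, 10], [0, 0, 0, 0, 0, 0, 10], [0, 0, 0, 0, 0, 0, 10], [0, 0, 0, 0, 0, 0, 10]])

```text
clock: 46.62
eef_pos: [0.5472, 0.0375, 0.2115]
eef_rot: [0.537, 0.46, -0.536, 0.461]
ft_force: [-6.3, 0.4, 3.3]
gripper_width: 0.143
```

Call:
move_arm(increments=[[0, 0, 0, 0, 0, 0, 10], [0, 0, 0, 0, 0, 0, 10], [0, 0, 0, 0, 0, 0, 10], [0, 0, 0, 0, 0, 0, 10], [0, 0, 0, 0, 0, 0, 10], [0, 0, 0, 0, 0, 0, 10], [0, 0, 0, 0, 0, 0, 10], [0, 0, 0, 0, 0, 0, 10], [0, 0, 0, 0, 0, 0, 10], [0, 0, 0, 0, 0, 0, 10]])

```text
clock: 47.45
eef_pos: [0.5472, 0.0376, 0.2115]
eef_rot: [0.537, 0.46, -0.536, 0.461]
ft_force: [-6.7, 1.1, 3.4]
gripper_width: 0.14
```

Call:
move_arm(increments=[[0, 0, 0, 0, 0, 0, 10], [0, 0, 0, 0, 0, 0, 10], [0, 0, 0, 0, 0, 0, 10], [0, 0, 0, 0, 0, 0, 10], [0, 0, 0, 0, 0, 0, 10], [0, 0, 0, 0, 0, 0, 10], [0, 0, 0, 0, 0, 0, 10], [0, 0, 0, 0, 0, 0, 10], [0, 0, 0, 0, 0, 0, 10], [0, 0, 0, 0, 0, 0, 10]])

```text
clock: 48.28
eef_pos: [0.5472, 0.0375, 0.2115]
eef_rot: [0.537, 0.46, -0.536, 0.461]
ft_force: [-6.5, 0.7, 3.4]
gripper_width: 0.143
```

```bash
python3 - <<'E'
from h import *
plan(list(cr(-85,0))+[70],CY)
snap('side','s27',(190,100,340,260),5)
E
```

```text
at [547.2  37.5 211.5] tooly yaw -8.7 q7 -0.09 w 13.5 t 48.3 F [-6.5  0.7  3.4]
shift [141.5 -64.7   0.2] rot [-0.    -0.    -0.001] alt [ 3.14 -0.    0.  ]
```

View pics/s27.png

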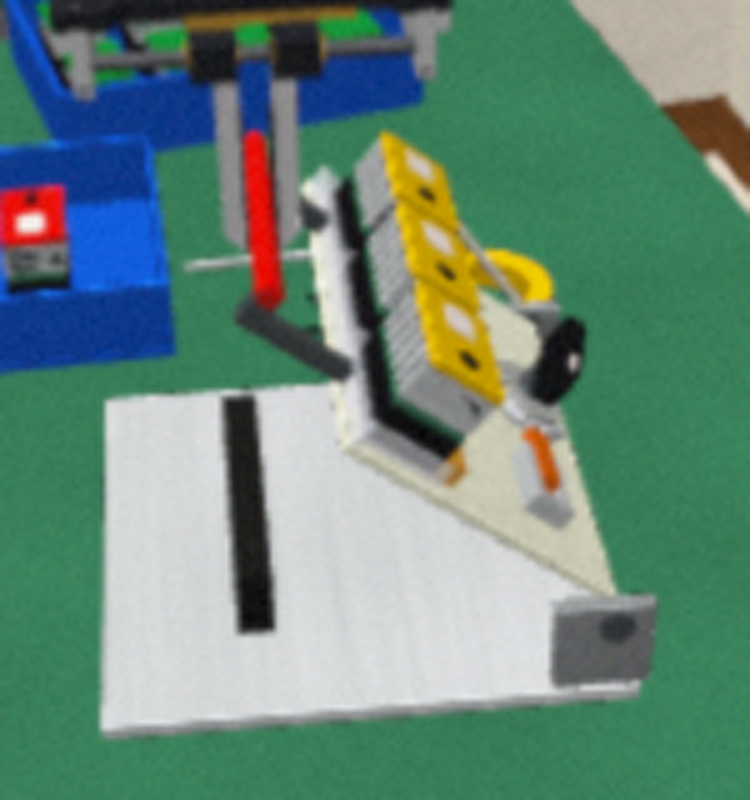

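Call:
move_arm(increments=[[11, -11, 0, 0, 0, 0, 10], [23, -21.2, 0, 0, 0, 0, 10], [36, -30.5, 0, 0, 0, 0, 10], [49, -39, 0, 0, 0, 0, 10], [56, -43, 0, 0, 0, 0, 10], [63, -46.4, 0, 0, 0, 0, 10], [70, -50, 0, 0, 0, 0, 10], [77, -52.9, 0, 0, 0, 0, 10], [77, -52.9, 0, 0, 0, 0, 10], [77, -52.9, 0, 0, 0, 0, 10]])

```text
clock: 49.17
eef_pos: [0.496, 0.0458, 0.1335]
eef_rot: [0.537, 0.46, -0.536, 0.461]
ft_force: [10.4, 0.3, -14.1]
gripper_width: 0.141
```

```bash
python3 - <<'E'
from h import *
plan([482,47.7,70.8],CY)
E
```

```text
at [496.   45.8 133.5] tooly yaw -8.7 q7 -0.08 w 13.3 t 49.2 F [ 10.4   0.3 -14.1]
shift [ 62.7 -14.3   0.2] rot [-0.    -0.    -0.003] alt [ 3.14 -0.    0.  ]
```

Call:
move_arm(increments=[[8, -2.5, 0, 0, 0, 0, 10], [16, -5, 0, 0, 0, 0, 10], [24, -7, 0, 0, 0, 0, 10], [32, -9, 0, 0, 0, 0, 10], [40, -10.7, 0, 0, 0, 0, 10], [48, -12, 0, 0, 0, 0, 10], [56, -13.2, 0, 0, 0, 0, 10], [61, -14, 0, 0, 0, 0, 10], [63.5, -14, 0, 0, 0, 0, 10], [63.5, -14, 0, 0, 0, 0, 10]])

```text
clock: 50.0
eef_pos: [0.482, 0.0479, 0.0702]
eef_rot: [0.537, 0.46, -0.536, 0.461]
ft_force: [3.5, 1.3, 16.9]
gripper_width: 0.138
```

```bash
python3 - <<'E'
from h import *
plan([482,47.7,70.8],CY)
snap('side','s28',(190,100,340,260),5)
E
```

```text
at [482.   47.9  70.2] tooly yaw -8.7 q7 -0.02 w 13.0 t 50.0 F [ 3.5  1.3 16.9]
shift [-0.6  0.1  0.2] rot [-0.    -0.001 -0.002] alt [ 3.14 -0.    0.  ]
```

View pics/s28.png

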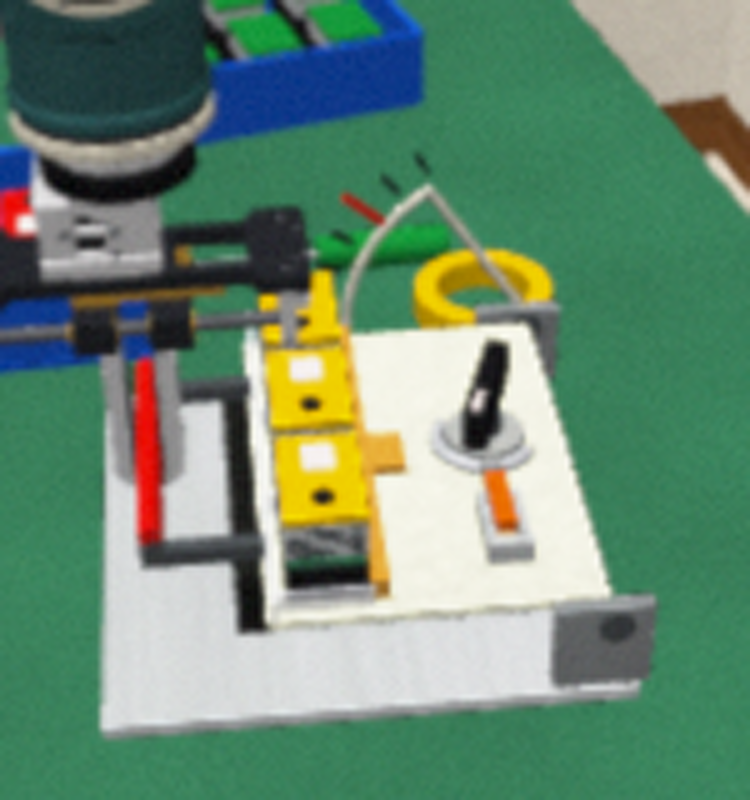

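Resting on its stop with a 17 N downward press, so level. Release and retreat.

Call:
move_arm(increments=[[0, 0, 0, 0, 0, 0, 45], [0, 0, 0, 0, 0, 0, 45], [0, 0, 0, 0, 0, 0, 45], [0, 0, 0, 0, 0, 0, 45], [0, 0, 0, 0, 0, 0, 45], [-15, 0, 0, 0, 0, 0, 45], [-35, 0, 0, 0, 0, 0, 45], [-70, 0, 0, 0, 0, 0, 45], [-110, 0, 0, 0, 0, 0, 45], [-130, 0, 0, 0, 0, 0, 45]])

```text
clock: 50.88
eef_pos: [0.4813, 0.0475, 0.2031]
eef_rot: [0.537, 0.46, -0.536, 0.461]
ft_force: [0.1, -0.5, 0.5]
gripper_width: 0.484
```

Call:
move_arm(increments=[[-10, 0, 40, 0, 0, 0, 45], [-10, 0, 80, 0, 0, 0, 45], [-10, 0, 120, 0, 0, 0, 45], [-10, 0, 160, 0, 0, 0, 45], [-10, 0, 200, 0, 0, 0, 45], [-10, 0, 240, 0, 0, 0, 45], [-10, 0, 260, 0, 0, 0, 45], [-10, 0, 260, 0, 0, 0, 45], [-10, 0, 260, 0, 0, 0, 45], [-10, 0, 260, 0, 0, 0, 45]])

```text
clock: 51.72
eef_pos: [0.4413, -0.2084, 0.2095]
eef_rot: [-0.536, -0.461, 0.536, -0.461]
ft_force: [0.3, 0.3, 0.2]
gripper_width: 0.479
```

```bash
python3 - <<'E'
from h import *
plan([482,47.7,70.8],CY)
snap('side','s29',(160,100,340,260),4);im=snap('top','t29',(160,110,300,250),4)
for c in blobs(im,'red'): print(c[:,0].mean(0),rect('top',c,.075))
E
```

```text
at [ 441.3 -208.4  209.5] tooly yaw -8.7 q7 0.42 w 45.0 t 51.7 F [0.3 0.3 0.2]
shift [ 138.7    1.7 -259.3] rot [ 0. -0.  0.] alt [-3.14 -0.   -0.  ]
[114.78873239 229.4084507 ] ((450.8681945800781, 335.68780517578125), (64.58183288574219, 38.86007308959961), 84.83729553222656)
[221.26548673 218.14159292] ((482.93695068359375, 46.97355651855469), (146.06796264648438, 11.111766815185547), 81.15756225585938)
```

View pics/s29.png

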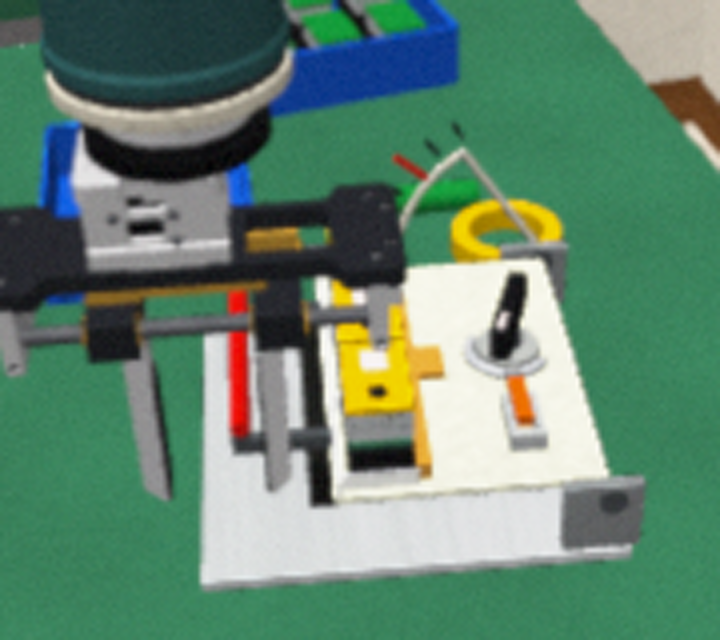

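View pics/t29.png

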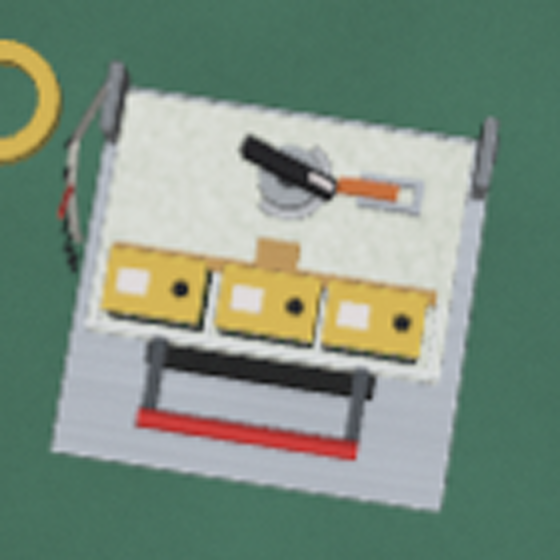

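```bash
python3 -c "
from rig import *
print(sign_off())"
```

```text
the job is handed in; nothing more can be done
None
```

The job is done and was handed in at about 52 s; signing off gives no verdict.

- **Reject:** there was one red-topped reject, in pocket 3, and it now lies upright in the blue bin.
- **Modules:** all three yellow-topped modules are in the cradle, one per pocket, upright on the floor.
- **Cam:** I turned the knob about 90° clockwise until the orange pin dropped. The images show it moving about 7 mm and still in the notch at the end.
- **Tilt:** I lifted the cradle to about 39–40° and held it for almost 6 s. The gripper position gave 39.7° and the two camera views gave 38.7°. I then lowered it onto its rest.

**Last checks:**
- The handle is back within 0.2 mm of where it started, so the cradle is level.
- The gripper is open and clear, with no force on it.
- The tape and screwdriver looked unmoved in the last views. The bottle was outside those crops; it looked unmoved in the last full picture, before the knob was turned.

**Disagreements:**
- The module in pocket 1 moved a few millimetres along its pocket after I placed it, but stayed seated.
- Camera estimates of the knob centre were up to about 4 mm off the position worked out from the handle. Contact with the knob agreed with the handle-based one, so I used that.
- On the way up, my path ran slightly inside the handle's arc. That put up to about 27 N on the tool before I corrected it.

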